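# Set up and clamp the nest posts of a press fixture

### The arm

A 6-joint arm with a two-finger parallel gripper is mounted at the origin on the work surface. World frame = base frame: x ahead of the robot, y to its left, z up, the work surface at z = 0. Lengths are in m, angles in degrees, forces in N, time in s.
With the tool pointing down it reaches from about 0.4 to 0.825 m from the base axis. Payload 7 kg.
Tool frame: the origin (TCP) lies at the centre of the arm's flange, where the gripper is bolted on; the fingertips stand 178 mm ahead of it and the grasp point (between the pads) lies 159 mm ahead of it (tip_reach is the distance from the TCP to the fingertips, in m); z points along the fingers, y is the line along which they close (so a half turn about z gives the same grasp; the last joint's range is limited). The gripper opens to 88 mm and grips with 3 to 60 N. Pads are 19 mm wide; open, the fingers measure 130 mm over their backs; the gripper's body (78 mm by 193 mm) begins 47 mm behind the grasp point.
Start: joints at [84.975, 20.546, 0.682, 0, -70.136, -16.507], TCP at [0.248, 0.628, 0.405] pointing down, gripper open.
Joint ranges: [-176.03, 176.03], [-82.01, 121.73], [-58.28, 71.71], [-173.87, 95.51], [-174.79, -0.11], [-173.66, 173.66]. Speed limits (degrees/s): [136.94, 136.94, 172.46, 180, 180, 180].

### API

Orientations are given as [roll, pitch, yaw] about the fixed x, y, z axes, in that order (R = Rz(yaw) Ry(pitch) Rx(roll)).
In Python, from plant import * gives the robot as it stands.
- The arm moves only by the shell command python3 -m handwheel 'ROWS'. ROWS is JSON, a list of rows, each a list of 7 numbers: the opening, from -1 (shut) to 1 (fully open), then the shift along the tool's x, y, z as a fraction of full scale, then the turn, a rotation vector about the tool's x, y, z as a fraction of full scale. A call has 1 to 5 rows; each row shifts and turns the commanded pose from where the row before left it, along the tool's axes as they then stand; what a row does not reach is not made up. Full scale, the value 1, is 0.025 m for a shift and 6 degrees for a turn. A row lasts 1/8 s, in which the tool goes at most 62.5 mm and 10.7 degrees, less where a joint would pass 70% of its speed; a pose out of reach is approached as far as the arm can. A call with a number of a shift or a turn outside -1 to 1 is refused whole. A call with a gripper value outside its range is refused whole. The fingers move at their own pace and stop on an object; the grip force is fixed at half the most. Time passes only in rows, so rows that do not move let the fingers close. It gives the time, the measured TCP pose, the force, the opening and the grip force at its end, in the units of the state.
- get_obs(): the state, without advancing time (a new reading comes with each control period).
- snapshot(name): name is "scene" or "top" or "wrist"; returns a dict with "color" (420x560x3 uint8, red, green, blue), "fx", "fy", "cx", "cy" (pixels), "R" (3x3) and "t" (3): a world point X has camera coordinates R X + t; the wrist camera has in their place "tool_from_camera" (4x4, takes a point from camera to tool coordinates, whose origin is the TCP and whose axes are the flange's). Camera axes: x right, y down, z forward; pixel columns grow to the right and rows downward; lengths in m; the calibration is good to about 2 mm. A picture is of the moment at which its call begins: read the wrist's pose just before it. There is no depth.
- close_job(): hands the job in; it is judged then, once.
The state is a dict: "clock": time; "joint_pos": joint angles; "qvel": joint speeds; "tau": joint torques, N m; "tool_pos": TCP position; "orientation": TCP orientation; "force": force on the tool from outside, world axes, zero at the start; "moment": the same for the moment, N m; "opening": finger opening in m; "gripper_force": force on a finger pad.
Only numpy, scipy, OpenCV 4.12 (cv2) and the standard library are available. Lean on these libraries where they do the work, as an engineer would, in place of code of your own. Each camera call takes 0.05 s, during which the arm holds its last target. There are 200 camera calls.

### The job

Set up the fixture pallet for the next press run: turn the clamp selector until its pointer points at the single pip (release), then stand every nest post that is on the bench upright in a tapered socket of the pallet, one post per socket, tapers fully home. Then turn the selector until it points midway between the two pips (clamp), and only after that press the green button fully down. Leave the parts tray, the screwdriver and the loose switch module where they are.

Things in the scene. Friction and masses are not known exactly. Their poses are not given: they have to be found in the camera images.
- pallet: Fixture pallet: fixed aluminium block 90 (x) x 300 (y) x 70 mm high with three round tapered sockets in a row along its y, 100 mm apart, each lined with a steel cone that stands 5 mm proud of the block. Origin: centre of its underside, on the bench. It does not move when pushed.
- socket0 (a point): Centre of the mouth of the pallet -y end socket, 75 mm above the bench. Axes as the pallet's (z up). The socket is a cone, open below, about 39 mm bore at the mouth and 17 mm bore 66 mm further down. Any post fits any socket; a fully seated post has its tip about 63 mm below this point and the centre of its square body about 33 mm above it.
- socket1 (a point): Centre of the mouth of the middle socket, 75 mm above the bench. Axes as the pallet's (z up). The socket is a cone, open below, about 39 mm bore at the mouth and 17 mm bore 66 mm further down. Any post fits any socket; a fully seated post has its tip about 63 mm below this point and the centre of its square body about 33 mm above it.
- socket2 (a point): Centre of the mouth of the pallet +y end socket, 75 mm above the bench. Axes as the pallet's (z up). The socket is a cone, open below, about 39 mm bore at the mouth and 17 mm bore 66 mm further down. Any post fits any socket; a fully seated post has its tip about 63 mm below this point and the centre of its square body about 33 mm above it.
- box: Control box, fixed: beige, 130 (x) x 250 (y) x 70 mm high. Origin: centre of its underside. On its top the black rotary clamp selector (axis at y = +60 mm in the box frame) and the green button (y = -70 mm).
- selector (a joint): Clamp selector angle (rad), positive counter-clockwise from above, range -1.3 to 1.5. At 0 the pointer points along the box's -x. Release (single pip) is at 0.8, clamp (midway between the two pips) at -0.6. It stays where it is left (friction torque about 0.12 N m).
- selector_grip (a point): Point on the selector's vertical axis at the grip height, 106 mm above the bench. The grip is a black upright bar 16 mm thick, about 74 mm long, from 84 to 118 mm above the bench, on a disc of 72 mm diameter. The pointer is the bar's pointed end with a white line on top. The point's -x axis points where the pointer points; the bar lies along the point's x, so fingers close along the point's y.
- release_mark (a point): The single dark pip (9 mm diameter, 5 mm high) on the box top beside the selector: pointer here = release.
- clamp_mark (a point): Point on the box top midway between the two dark pips (13 mm apart): pointer here = clamp.
- start (a joint): Travel of the green push button (m): 0 up, 0.006 fully down; springs back; about 6 N to push fully down.
- start_top (a point): Centre of the top of the green button (44 mm diameter), which is pressed straight down.
- post0: A nest post, about 0.32 kg: dark square body 42 x 42 x 62 mm, then a bright tapered shank 65 mm long (see the tip). Two or three alike are present; an absent one reads None. It starts lying on one face of its square body, shank off the bench. Its x axis runs from head to tip (straight down when seated). Origin: centre of the body face it lies on at the start, 21 mm off the post's axis.
- post1: A nest post, about 0.32 kg: dark square body 42 x 42 x 62 mm, then a bright tapered shank 65 mm long (see the tip). Two or three alike are present; an absent one reads None. It starts lying on one face of its square body, shank off the bench. Its x axis runs from head to tip (straight down when seated). Origin: centre of the body face it lies on at the start, 21 mm off the post's axis.
- post2: A nest post, about 0.32 kg: dark square body 42 x 42 x 62 mm, then a bright tapered shank 65 mm long (see the tip). Two or three alike are present; an absent one reads None. It starts lying on one face of its square body, shank off the bench. Its x axis runs from head to tip (straight down when seated). Origin: centre of the body face it lies on at the start, 21 mm off the post's axis.
- post0_body (a point): Centre of the square body of post0, on its axis: 31 mm from the head end, 96 mm from the tip. Axes as the post's.
- post1_body (a point): Centre of the square body of post1, on its axis: 31 mm from the head end, 96 mm from the tip. Axes as the post's.
- post2_body (a point): Centre of the square body of post2, on its axis: 31 mm from the head end, 96 mm from the tip. Axes as the post's.
- post0_tip (a point): Centre of the small end of post0's taper. The shank is 18 mm in diameter here and 40 mm where it meets the square body, 65 mm away; the whole post is 127 mm long.
- post1_tip (a point): Centre of the small end of post1's taper. The shank is 18 mm in diameter here and 40 mm where it meets the square body, 65 mm away; the whole post is 127 mm long.
- post2_tip (a point): Centre of the small end of post2's taper. The shank is 18 mm in diameter here and 40 mm where it meets the square body, 65 mm away; the whole post is 127 mm long.
- parts_tray: Bystander: clear plastic tray 120 x 170 x 50 mm, loose. Origin under its centre.
- screwdriver: Bystander: loose screwdriver, 200 mm long. Origin under its middle.
- module: Bystander: loose red and grey switch module 45 x 30 x 32 mm. Origin under its centre.
There are look-alikes about, which are no part of the job. Leave any pink or turquoise look-alike of the post2 alone.

How it is judged:
By the outcome, as a careful person would: the job done as asked, in the order asked, and still so for the second after the job is handed in, with the robot touching nothing.
Of post0, post1, post2 only 2 to 3 are there at a start; the rules pass over those that are not, and their reading is None.
At some moment in a run one of post0, post1, post2 may be knocked a few centimetres aside while the robot is not near it.
Once in a run the grip may slacken for a moment while it holds something.
It also fails if it takes over 210 s, if anything falls off the work surface, if the arm or the gripper's body presses on something with over 40 N, if the wrist force passes 120 N, or if a joint passes its speed limit or range.

## Working session

There is one attempt and no reset: what is moved stays moved. The work goes in short steps, Python scripts to look and compute and a shell command to move; the robot and the scene stay as the last step left them, time stands still between calls to the robot, and variables do not carry over. Pictures are saved under pics/ and viewed, at most 14 in all, crops included, and the job is handed in when it is done.

```bash
ls; mkdir -p pics
cat > h.py <<'E'
from plant import *
import numpy as np, cv2
from scipy.spatial.transform import Rotation as Ro
def save(n,f):
    s=snapshot(n); cv2.imwrite(f,s['color'][:,:,::-1]); return s
E
python3 - <<'E'
from h import *
import pickle
o=get_obs(); print(o)
for n in ['scene','top']:
    s=save(n,f'pics/{n}0.png'); pickle.dump(s,open(n+'0.pkl','wb'))
    im=cv2.resize(s['color'][:,:,::-1],(800,600),interpolation=cv2.INTER_CUBIC); cv2.imwrite(f'pics/{n}0b.png',im)
    print(n,s['fx'],s['fy'],s['cx'],s['cy'],s['R'],s['t'])
E
```

```text
pics
{'clock': 0.0, 'joint_pos': array([ 8.49753218e+01,  2.05925087e+01,  6.34086921e-01, -2.19426878e-02,
       -7.01366530e+01, -1.65057166e+01]), 'qvel': array([ 0.05545403, -0.02517962, -0.0778198 ,  0.14088519,  0.13521689,
       -0.04644439]), 'tau': array([ 1.69017716e-03, -5.82713985e+01,  2.93038934e+01,  6.99707463e+00,
        6.87621126e-03, -1.53871306e-04]), 'tool_pos': array([0.24765801, 0.6277151 , 0.40370697]), 'orientation': array([ 1.79902982e+02, -7.23725960e-03, -2.15378614e+01]), 'force': array([ 0.82724583, -0.55498589,  0.26040525]), 'moment': array([ 0.00564433, -0.0867841 ,  0.07809017]), 'gripper_force': 0.0, 'opening': 0.08780483509395762}
scene 502.1176413361466 502.1176413361466 279.7466254857236 209.79901601351904 [[ 0.78707003  0.61681292  0.00791084]
 [ 0.46683287 -0.58721065 -0.66124936]
 [-0.40322182  0.5241426  -0.75012445]] [-0.37759892 -0.21581002  1.70357205]
top 486.43920263852897 486.43920263852897 280.1402065077905 208.92567384619275 [[ 0.02225585 -0.99959341 -0.01782403]
 [-0.99806169 -0.02117829 -0.05851796]
 [ 0.05811669  0.01909185 -0.99812722]] [-0.06022151  0.54153471  1.23544063]
```

View pics/top0b.png

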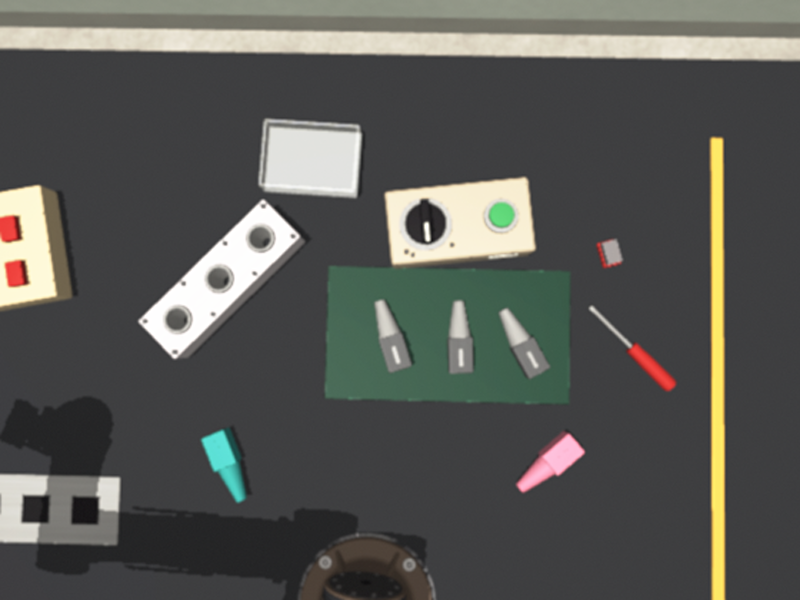

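View pics/scene0b.png

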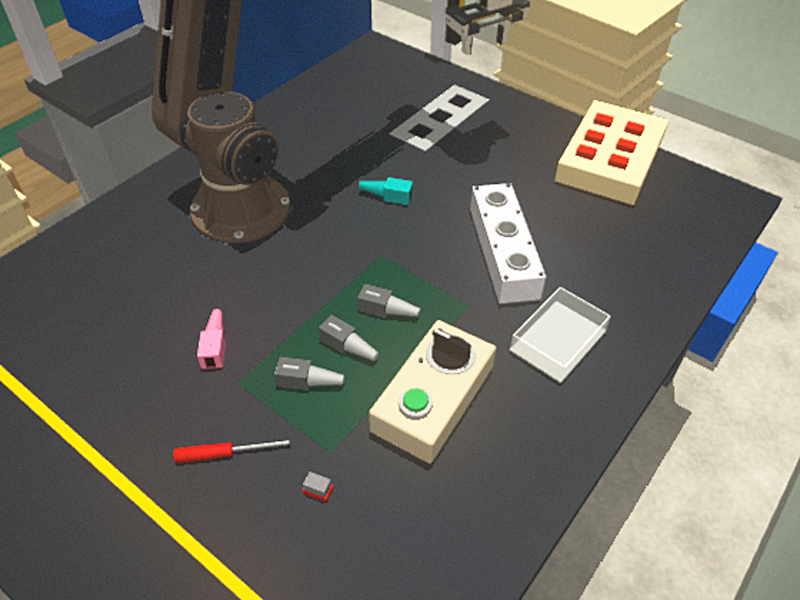

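The top view (800 px scale) shows these candidates:
- **Posts:** three dark grey ones with a white stripe at (395,338), (460,340) and (525,345).
- **Look-alikes:** turquoise at (224,465) and pink (550,462), a red-button box at (20,250), and a flat plate with squares at (60,510).
- **Pallet:** sockets at (177,319), (219,278) and (261,237).
- **Selector:** axis at (425,223), single pip (452,245), pip pair (408,252), and green button (501,215).

I'll check the choice in one close crop.

Run:
```python
from h import *
import pickle
s=pickle.load(open('top0.pkl','rb'))
c=s['color'][120:285,225:405,::-1]; cv2.imwrite('pics/crop1.png',cv2.resize(c,(654,600),interpolation=cv2.INTER_CUBIC))
def px(u,v,z,k=1.42857):
    d=s['R'].T@np.array([(u/k-s['cx'])/s['fx'],(v/k-s['cy'])/s['fy'],1]); C=-s['R'].T@s['t']
    return C+d*(z-C[2])/d[2]
for n,u,v,z in [('sk',177,319,.075),('sk',219,278,.075),('sk',261,237,.075),('selcap',425,223,.118),('ptr',427,238,.118),('pip1',452,245,.075),('pips',408,252,.075),('btn',501,215,.08),
 ('A',396,352,.042),('Atip',381,303,.025),('B',461,356,.042),('Btip',459,303,.025),('C',531,357,.042),('Ctip',505,312,.025)]:
    print(n,px(u,v,z).round(4), np.hypot(*px(u,v,z)[:2]).round(3))
w=save('wrist','pics/w0.png');print({k:v for k,v in w.items() if k!='color'})
```

```text
sk [0.4957 0.3337 0.075 ] 0.598
sk [0.568  0.2637 0.075 ] 0.626
sk [0.6406 0.1935 0.075 ] 0.669
selcap [ 0.6632 -0.0888  0.118 ] 0.669
ptr [ 0.6382 -0.0926  0.118 ] 0.645
pip1 [ 0.6332 -0.1366  0.075 ] 0.648
pips [ 0.6196 -0.0612  0.075 ] 0.623
btn [ 0.6859 -0.2193  0.08  ] 0.72
A [ 0.447  -0.0437  0.042 ] 0.449
Atip [ 0.5333 -0.0145  0.025 ] 0.534
B [ 0.4426 -0.1576  0.042 ] 0.47
Btip [ 0.5363 -0.1536  0.025 ] 0.558
C [ 0.4436 -0.2797  0.042 ] 0.524
Ctip [ 0.522  -0.2356  0.025 ] 0.573
{'fx': 330.8125668258685, 'fy': 330.8125668258685, 'cx': 277.15517308335575, 'cy': 207.64259815732322, 'tool_from_camera': array([[-7.57458234e-04, -9.65210211e-01, -2.61474043e-01,
         7.04874422e-02],
       [ 9.99999712e-01, -7.44088575e-04, -1.50133927e-04,
        -8.88724948e-05],
       [-4.96490482e-05, -2.61474081e-01,  9.65210496e-01,
         1.92116584e-02],
       [ 0.00000000e+00,  0.00000000e+00,  0.00000000e+00,
         1.00000000e+00]])}
```

View pics/crop1.png

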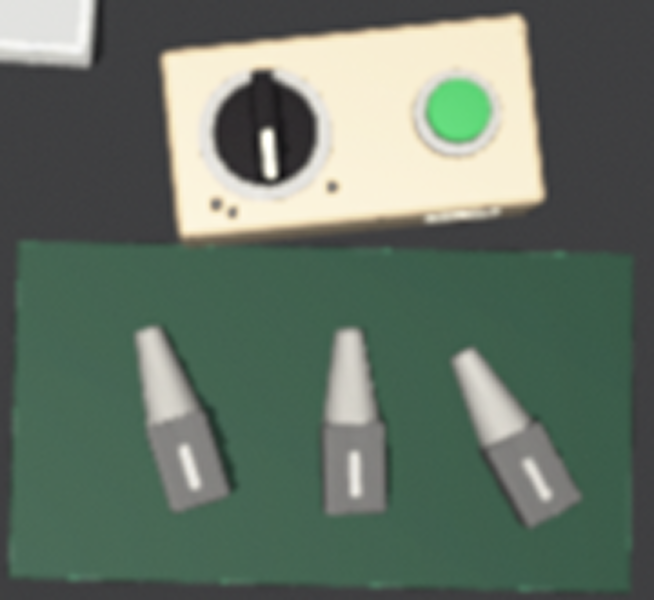

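The crop shows three grey posts at (190,467), (355,472) and (537,480), with tips pointing away from the robot. The pointer's white line points down at (271,180), with the single pip at (332,187) and the pip pair at (216,204)/(232,212). So the real posts are the grey ones. I'll head for the selector first.

```bash
cat > plan.py <<'E'
# python3 plan.py x y z roll pitch yaw -> remaining shift/turn in tool axes, in full-scale units
from h import *; import sys,json
o=get_obs(); R=Ro.from_euler('xyz',o['orientation'],degrees=True); a=np.array(list(map(float,sys.argv[1:])))
d=R.inv().apply(a[:3]-o['tool_pos'])/.025; r=(R.inv()*Ro.from_euler('xyz',a[3:],degrees=True)).as_rotvec(degrees=True)/6
print('shift',d.round(2),'turn',r.round(2),'| pos',o['tool_pos'].round(4),'rpy',o['orientation'].round(1),'q',o['joint_pos'].round(1),'t',round(o['clock'],1),'open',round(o['opening'],4))
open('log.txt','a').write(json.dumps([list(o['joint_pos']),list(o['tool_pos']),list(o['orientation'])])+'\n')
E
python3 plan.py .663 -.089 .40 180 0 7.3
python3 -m handwheel '[[1,0,0,0,0,0,-0.96],[1,0,0,0,0,0,-0.96],[1,0,0,0,0,0,-0.96],[1,0,0,0,0,0,-0.96],[1,0,0,0,0,0,-0.96]]'
python3 plan.py .663 -.089 .40 180 0 7.3
python3 -m handwheel '[[1,0.41,0.98,0,0,0,0],[1,0.41,0.98,0,0,0,0],[1,0.41,0.98,0,0,0,0],[1,0.41,0.98,0,0,0,0],[1,0.41,0.98,0,0,0,0]]'
python3 plan.py .663 -.089 .40 180 0 7.3
```

```text
shift [25.98 20.57  0.19] turn [ 0.01  0.   -4.81] | pos [0.2477 0.6278 0.4039] rpy [179.9  -0.  -21.5] q [ 85.   20.6   0.6  -0.  -70.1 -16.5] t 0.1 open 0.0877
clock: 0.78
tool_pos: [0.2477, 0.6278, 0.4043]
orientation: [180.0, 0.0, 7.5]
force: [0.1, 1.5, -0.5]
opening: 0.0874
gripper_force: 0.0
shift [12.75 30.59  0.19] turn [0.01 0.   0.03] | pos [0.2477 0.6278 0.4043] rpy [180.    0.    7.5] q [ 85.   20.6   0.7  -0.  -70.1  12.5] t 0.8 open 0.0874
clock: 1.4
tool_pos: [0.315, 0.5111, 0.4049]
orientation: [-180.0, -0.0, 7.2]
force: [0.9, -0.2, 0.1]
opening: 0.0875
gripper_force: 0.0
shift [10.78 25.57  0.19] turn [-0.   -0.   -0.01] | pos [0.315  0.5111 0.4049] rpy [-180.    -0.     7.2] q [ 77.   13.6  -9.1   0.  -67.3  20.3] t 1.4 open 0.0875
```

```bash
python3 -m handwheel '[[1,0.41,0.98,0,0,0,0],[1,0.41,0.98,0,0,0,0],[1,0.41,0.98,0,0,0,0],[1,0.41,0.98,0,0,0,0],[1,0.41,0.98,0,0,0,0]]' >/dev/null
python3 -m handwheel '[[1,0.41,0.98,0,0,0,0],[1,0.41,0.98,0,0,0,0],[1,0.41,0.98,0,0,0,0],[1,0.41,0.98,0,0,0,0],[1,0.41,0.98,0,0,0,0]]' >/dev/null
python3 plan.py .663 -.089 .35 180 0 7.3
python3 -m handwheel '[[1,0.41,0.98,0,0,0,0],[1,0.41,0.98,0,0,0,0],[1,0.41,0.98,0,0,0,0],[1,0.41,0.98,0,0,0,0],[1,0.41,0.98,0,0,0,0]]' >/dev/null
python3 -m handwheel '[[1,0.41,0.98,0.4,0,0,0],[1,0.41,0.98,0.4,0,0,0],[1,0.41,0.98,0.4,0,0,0],[1,0.41,0.98,0.4,0,0,0],[1,0.41,0.98,0.4,0,0,0]]'
python3 plan.py .663 -.089 .35 180 0 7.3
```

```text
shift [ 6.68 15.78  2.19] turn [-0. -0. -0.] | pos [0.4473 0.2812 0.4047] rpy [-180.    -0.     7.3] q [ 53.4   6.7 -17.7   0.  -65.6  43.8] t 2.6 open 0.0877
clock: 3.9
tool_pos: [0.5797, 0.051, 0.3543]
orientation: [180.0, -0.0, 7.3]
force: [1.1, 0.6, 0.1]
opening: 0.0875
gripper_force: 0.0
shift [2.6  5.98 0.17] turn [ 0.   -0.   -0.01] | pos [0.5797 0.051  0.3543] rpy [180.   -0.    7.3] q [ 24.3  14.  -15.5   0.  -60.5  73. ] t 3.9 open 0.0875
```

```bash
python3 -m handwheel '[[1,0.52,1,0,0,0,0],[1,0.52,1,0,0,0,0],[1,0.52,1,0,0,0,0],[1,0.52,1,0,0,0,0],[1,0.52,1,0,0,0,0]]' >/dev/null
python3 -m handwheel '[[1,0,0.98,0,0,0,0],[1,0,0,0,0,0,0]]' >/dev/null
python3 plan.py .663 -.089 .35 180 0 7.3
cat >> h.py <<'E'
def wcam(f):
    import pickle
    o=get_obs(); s=save('wrist',f); T=np.eye(4); T[:3,:3]=Ro.from_euler('xyz',o['orientation'],degrees=True).as_matrix(); T[:3,3]=o['tool_pos']
    s['M']=T@s['tool_from_camera']; pickle.dump(s,open('w.pkl','wb')); return s
def wpx(u,v,z):
    import pickle
    s=pickle.load(open('w.pkl','rb')); d=s['M'][:3,:3]@np.array([(u-s['cx'])/s['fx'],(v-s['cy'])/s['fy'],1]); C=s['M'][:3,3]
    return C+d*(z-C[2])/d[2]
E
python3 -c "
from h import *
wcam('pics/w1.png')"
```

```text
shift [ 0.02 -0.03  0.17] turn [ 0.    0.01 -0.03] | pos [ 0.6626 -0.0897  0.3542] rpy [180.    0.    7.1] q [  9.   21.9  -4.1   0.  -64.1  88.2] t 4.8 open 0.0878
```

View pics/w1.png

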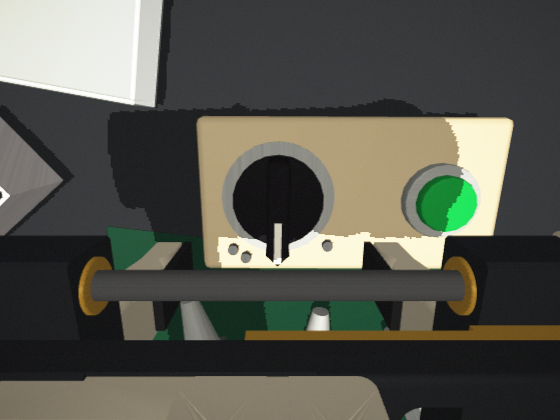

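The wrist view shows the dial ring centred near (278,197), with the pointer's white line from (278,224) to (277,262) pointing straight down the picture. The single pip is at (327,245), the pip pair at (233,249)/(246,257), and the green button at (446,203).

```bash
python3 -c "
from h import *
c=wpx(278,196,.076);a=wpx(278,224,.118);b=wpx(277.5,263,.118);p=wpx(327,244,.075);q=wpx(239.5,252,.073);g=wpx(447,203,.083)
az=lambda v:np.degrees(np.arctan2(v[1],v[0]))%360
print(c,a,b,'line',az(b-a),'c->tip',az(b-c),'pip1',az(p-c),'pips',az(q-c),'btn',g, 'boxy',az(c-g)-90)
print(az(wpx(203,120,.07)-wpx(510,120,.07))-90)
"
```

```text
[ 0.67243252 -0.08920535  0.076     ] [ 0.66254689 -0.09032995  0.118     ] [ 0.63357069 -0.09359832  0.118     ] line 186.43547112808156 c->tip 186.44937627171512 pip1 231.79684913593704 pips 153.69235811952205 btn [ 0.68485985 -0.22152191  0.083     ] boxy 5.365546912308972
7.096306309675057
```

```bash
python3 -m handwheel '[[0.5,0.3,-0.03,0.7,0,0,0.1],[0.5,0,0,0.7,0,0,0],[0.5,0,0,0.7,0,0,0],[0.5,0,0,0.7,0,0,0],[0.5,0,0,0.7,0,0,0]]' >/dev/null
python3 plan.py .6705 -.0895 .266 180 0 6.4
```

```text
shift [-0.    0.16 -0.01] turn [-0.    0.    0.05] | pos [ 0.67   -0.0855  0.2657] rpy [-180.     0.     6.7] q [  9.2  26.8  -8.9  -0.  -54.4  87.5] t 5.5 open 0.0661
```

```bash
python3 -m handwheel '[[0.3,0,0.16,0,0,0,0.04],[-1,0,0,0,0,0,0],[-1,0,0,0,0,0,0],[-1,0,0,0,0,0,0],[-1,0,0,0,0,0,0]]'
python3 -m handwheel '[[-1,0,0,0,0,0,0],[-1,0,0,0,0,0,0],[-1,0,0,0,0,0,-0.5],[-1,0,0,0,0,0,-0.5],[-1,0,0,0,0,0,-0.5]]'
python3 plan.py .6705 -.0895 .266 180 0 52.2
```

```text
clock: 6.08
tool_pos: [0.6707, -0.0896, 0.2676]
orientation: [-180.0, -0.0, 6.4]
force: [0.8, -0.9, 0.4]
opening: 0.0229
gripper_force: 0.0
clock: 6.7
tool_pos: [0.6706, -0.0892, 0.2674]
orientation: [-180.0, -0.0, 15.5]
force: [-1.6, 3.4, 2.7]
opening: 0.016
gripper_force: 30.0
shift [-0.01  0.01  0.06] turn [-0.   -0.   -6.11] | pos [ 0.6706 -0.0892  0.2674] rpy [-180.    -0.    15.5] q [  8.9  26.8  -8.6  -0.  -54.6  96.7] t 6.7 open 0.016
```

```bash
python3 -m handwheel '[[-1,0,0,0,0,0,-0.9],[-1,0,0,0,0,0,-0.9],[-1,0,0,0,0,0,-0.9],[-1,0,0,0,0,0,-0.9],[-1,0,0,0,0,0,-0.9]]'
python3 -m handwheel '[[-1,0,0,0,0,0,-0.8],[-1,0,0,0,0,0,-0.8],[-1,0,0,0,0,0,0],[-1,0,0,0,0,0,0]]'
python3 plan.py .6705 -.0895 .266 180 0 52.2
```

```text
clock: 7.32
tool_pos: [0.6704, -0.0888, 0.2675]
orientation: [-180.0, -0.0, 42.6]
force: [-2.7, 6.4, 4.2]
opening: 0.0158
gripper_force: 30.0
clock: 7.82
tool_pos: [0.6703, -0.0887, 0.2674]
orientation: [-179.9, -0.0, 52.1]
force: [-3.7, 6.9, 5.4]
opening: 0.0161
gripper_force: 30.0
shift [-0.02  0.03  0.06] turn [-0.01 -0.01 -0.02] | pos [ 0.6703 -0.0887  0.2674] rpy [-179.9   -0.    52.1] q [ 8.900e+00  2.670e+01 -8.600e+00 -1.000e-01 -5.460e+01  1.332e+02] t 7.8 open 0.0161
```

```bash
python3 -m handwheel '[[0.5,0,0,0,0,0,0],[0.5,0,0,0,0,0,0],[0.5,0,0,0,0,0,0],[0.5,0,0,-1,0,0,0],[0.5,0,0,-1,0,0,0]]' >/dev/null
python3 -m handwheel '[[0.5,0,0,-1,0,0,0],[0.5,0,0,-1,0,0,0],[0.5,0,0,0,0,0,0]]' >/dev/null
python3 plan.py .6705 -.0895 .36 180 0 52.2
python3 -c "
from h import *
wcam('pics/w2.png'); s=save('top','pics/t2.png')
cv2.imwrite('pics/t2c.png',cv2.resize(s['color'][125:270,225:405,::-1],(720,580),interpolation=cv2.INTER_CUBIC))"
```

```text
shift [-0.   -0.03  0.39] turn [ 0.03 -0.02 -0.03] | pos [ 0.6712 -0.0899  0.3697] rpy [ 1.798e+02 -1.000e-01  5.200e+01] q [  8.8  21.9  -1.9   0.  -65.9 133.2] t 8.8 open 0.0654
```

View pics/w2.png

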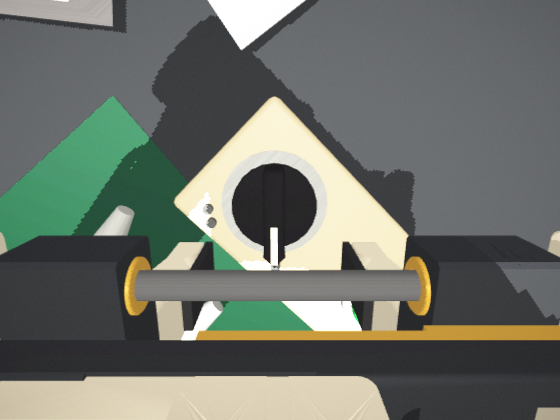

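The selector line at (274,228)–(274,262) now points straight at the single pip, which just shows at (276,267), so release is set. Next I'll try some tilts to identify the arm kinematics for upending the posts.

```bash
python3 -m handwheel '[[0.5,-1,0,-0.8,0,0,1],[0.5,-1,0,-0.8,0,0,1],[0.5,-1,0,0,0,0,1],[0.5,-1,0,0,0,0,1],[0.5,-1,0,0,0,0,1]]' >/dev/null
python3 plan.py .45 -.1 .4 180 0 19
python3 -m handwheel '[[0.5,0,0,0,0,1,0],[0.5,0,0,0,0,1,0],[0.5,0,0,0,0,1,0],[0.5,0,0,0,0,1,0],[0.5,0,0,0,0,1,0]]' >/dev/null
python3 plan.py .45 -.1 .4 180 0 19
python3 -m handwheel '[[0.5,0,0,0,0.8,0,0],[0.5,0,0,0,0.8,0,0],[0.5,0,0,0,0.8,0,0],[0.5,0,0,0,0.8,0,0],[0.5,0,0,0,0.8,0,0]]' >/dev/null
python3 plan.py .45 -.1 .4 180 0 19
cat > kin.py <<'E'
from h import *; import json
from scipy.optimize import least_squares
E_=lambda a,d:Ro.from_euler(a,d,degrees=True)
def fk(q,p,s4=-1):
    a1,L,d1,a2,d4,a3,d6,L2=p
    A=E_('z',q[0]); F=E_('y',q[1]-q[2]); W=E_('x',s4*q[3]); H=E_('y',-q[4])
    t=A.apply(np.array([a1,-L,d1])+E_('y',q[1]).apply([0,0,a2])+F.apply(np.array([d4,0,a3])+W.apply(np.array([0,L2,0])+H.apply([d6,0,0]))))
    R=A*F*W*H*E_('x',-q[5])*R0
    return t,R
R0=Ro.identity()
def data(): return [list(map(np.array,json.loads(l))) for l in open('log.txt')]
D=data(); 
# R0 from first sample
_,R=fk(D[0][0],[0]*8); R0=R.inv()*Ro.from_euler('xyz',D[0][2],degrees=True)
def fit(s4):
    f=lambda p:np.concatenate([fk(q,p,s4)[0]-t for q,t,_ in D]+[np.array(p)*1e-4])
    r=least_squares(f,[.1,.19,.4,.4,.4,.02,.09,0]); return r
if __name__=='__main__':
    print('R0',R0.as_matrix().round(3).tolist())
    for s in (1,-1):
        r=fit(s); print(s,r.x.round(4),np.abs(r.fun[:-8]).max())
        print([round(np.degrees((fk(q,r.x,s)[1].inv()*Ro.from_euler('xyz',o,degrees=True)).magnitude()),2) for q,t,o in D])
E
python3 kin.py
```

```text
shift [-3.61 -4.45  0.24] turn [-0.01  0.02  0.47] | pos [ 0.5751 -0.1697  0.4058] rpy [-1.799e+02  1.000e-01  2.180e+01] q [  2.2  13.5  -9.1  -0.  -67.5 109.6] t 9.6 open 0.066
shift [-3.25 -4.45 -1.61] turn [-0.14 -5.01  0.49] | pos [ 0.5756 -0.1692  0.4059] rpy [-180.   -30.1   22. ] q [ -2.9   7.5 -12.9 -17.9 -43.4 125.1] t 10.2 open 0.066
shift [-3.27 -4.72  0.36] turn [-4.08 -4.81  1.53] | pos [ 0.5758 -0.1692  0.406 ] rpy [-155.8  -29.9   22. ] q [-13.5  14.1   1.6 -38.9 -72.5 142.5] t 10.8 open 0.0657
R0 [[0.0, 0.0, 1.0], [-1.0, 0.0, 0.0], [-0.0, -1.0, 0.0]]
1 [ 0.1114  0.1574 -0.0244  0.4511  0.4127 -0.0177 -0.154  -0.0281] 0.09993797201897742
[np.float64(0.02), np.float64(0.02), np.float64(0.0), np.float64(0.01), np.float64(0.0), np.float64(0.01), np.float64(0.0), np.float64(0.06), np.float64(0.15), np.float64(0.08), np.float64(0.03), np.float64(35.83), np.float64(77.72)]
-1 [ 0.      0.      0.1988  0.6016  0.4636  0.      0.1999 -0.1918] 8.458008626810454e-09
[np.float64(0.0), np.float64(0.0), np.float64(0.0), np.float64(0.0), np.float64(0.0), np.float64(0.0), np.float64(0.0), np.float64(0.0), np.float64(0.0), np.float64(0.0), np.float64(0.0), np.float64(0.0), np.float64(0.0)]
```

```bash
cat > cand.py <<'E'
from kin import *
P=fit(-1).x
LO=np.array([-176.03,-82.01,-58.28,-173.87,-174.79,-.11]+[0]); LO=np.array([-176.03,-82.01,-58.28,-173.87,-174.79,-173.66]); HI=np.array([176.03,121.73,71.71,95.51,-.11,173.66])
def ik(t,R,q0):
    f=lambda q:np.concatenate([(fk(q,P)[0]-t)*10,(R.inv()*fk(q,P)[1]).as_rotvec()*2])
    r=least_squares(f,np.clip(q0,LO+1,HI-1),bounds=(LO,HI),x_scale=50,max_nfev=60); return r.x,np.abs(r.fun).max()
def marg(q): return min((q-LO).min(),(HI-q).min())
def pose(g,h,dn,sx,gam):  # grasp point g, post axis h, dn = "down side" dir, -> tcp
    c,s=np.cos(np.radians(gam)),np.sin(np.radians(gam)); z=c*dn+s*h; x=sx*(c*h-s*dn); y=np.cross(z,x)
    return g-.159*z, Ro.from_matrix(np.column_stack([x,y,z]))
Z=np.array([0,0,1.])
def uz(a): a=np.radians(a); return np.array([np.cos(a),np.sin(a),0])
def pick(b,haz,sx,gam,lift=0,e=.0): return pose(np.array([*b,.025+lift])-e*uz(haz),uz(haz),-Z,sx,gam)
def place(s,phi,sx,gam,lift=0,e=.0): return pose(np.array([*s,.108+e+lift]),-Z,uz(phi),sx,gam)
SK=[(.4957,.3337),(.568,.2637),(.6406,.1935)]
E
cat > c2.py <<'E'
from cand import *
rng=np.random.default_rng(0)
seeds=[np.array([20,15,-5,0,-60,90.]),np.array([20,15,-5,-90,-60,0.]),np.array([20,15,-5,80,-60,0.]),np.array([40,20,-20,-150,-60,0.]),np.array([0,20,-20,-90,-90,-90.])]
def best(t,R):
    b=(-9,None)
    for s in seeds:
        q,e=ik(t,R,s)
        if e<1e-3 and marg(q)>b[0]: b=(marg(q),q)
    return b
for gam in (15,35):
  for sx in (1,-1):
    for phi in range(-90,150,20):
      a=[best(*place(SK[i],phi,sx,gam,l)) for i,l in((0,.01),(0,.1),(2,.01),(2,.1))]
      if min(x[0] for x in a)>3: print(gam,sx,phi,[round(x[0]) for x in a],a[1][1].round(),a[3][1].round())
  for sx in (1,-1): 
    for b,haz in (((.447,-.044),18),((.4436,-.28),29)): m,q=best(*pick(b,haz,sx,gam)); print('pick',gam,sx,haz,round(m),q if q is None else q.round())
E
python3 c2.py
python3 -c "
from h import *; import pickle
s=pickle.load(open('top0.pkl','rb'))
def px(u,v,z):
    u=225+u*180/654;v=120+v*165/600
    d=s['R'].T@np.array([(u-s['cx'])/s['fx'],(v-s['cy'])/s['fy'],1]); C=-s['R'].T@s['t']
    return C+d*(z-C[2])/d[2]
for n,a,b in (('A',(190,467),(148,331)),('B',(355,473),(348,333)),('C',(537,480),(463,354))):
    A=px(*a,.042);B=px(*b,.028);d=B-A;print(n,A.round(4),B.round(4),np.hypot(*d[:2]),np.degrees(np.arctan2(d[1],d[0])))
"
```

```text
15 1 -90 [58, 59, 53, 53] [  66.   49.    1.   25. -113.  107.] [  50.   48.   -5.   39. -104.  113.]
15 1 -70 [41, 42, 33, 34] [ 72.  43. -17.  37. -99. 109.] [ 54.  41. -24.  53. -90. 111.]
15 1 -50 [22, 24, 14, 15] [ 76.  36. -35.  52. -87. 106.] [ 53.  33. -43.  74. -79. 104.]
15 1 50 [13, 17, 34, 36] [  -2.   14.  -41. -114.  -57.   57.] [-13.  21. -22. -98. -60.  42.]
15 1 70 [29, 31, 48, 49] [ -1.  19. -27. -93. -66.  44.] [-12.  28.  -9. -83. -74.  35.]
15 1 90 [43, 44, 62, 63] [  2.  25. -14. -80. -79.  38.] [ -9.  35.   5. -73. -90.  31.]
15 1 110 [56, 57, 53, 52] [  7.  32.  -1. -70. -92.  36.] [  -4.   43.   20.  -66. -105.   29.]
15 1 130 [61, 59, 39, 37] [  12.   39.   12.  -63. -106.   35.] [   1.   50.   34.  -61. -121.   29.]
15 -1 -90 [58, 59, 53, 53] [  66.   49.    1.   25. -113.  -73.] [  50.   48.   -5.   39. -104.  -67.]
15 -1 -70 [41, 42, 33, 34] [ 72.  43. -17.  37. -99. -71.] [ 54.  41. -24.  53. -90. -69.]
15 -1 -50 [22, 24, 14, 15] [ 76.  36. -35.  52. -87. -74.] [ 53.  33. -43.  74. -79. -76.]
15 -1 50 [13, 17, 34, 36] [  -2.   14.  -41. -114.  -57. -123.
[... 1708 characters left out ...]
164.] [   0.   27.    5.  -57.  -77. -162.]
35 -1 110 [25, 16, 24, 18] [  16.   23.   -2.  -56.  -79. -157.] [   3.   34.   17.  -52.  -93. -156.]
35 -1 130 [30, 23, 30, 24] [  19.   30.    9.  -50.  -94. -151.] [   7.   41.   29.  -46. -108. -149.]
pick 35 1 18 -9 None
pick 35 1 29 11 [ -40.   22.  -23.  -51.  -43. -162.]
pick 35 -1 18 15 [ -7.  10. -41. -66. -15.  -4.]
pick 35 -1 29 35 [-40.  22. -23. -51. -43.  18.]
A [ 0.4419 -0.044   0.042 ] [ 0.5358 -0.0121  0.028 ] 0.09918298189451596 18.760810408552228
B [ 0.4404 -0.1576  0.042 ] [ 0.5374 -0.1521  0.028 ] 0.09719254082313923 3.2915049399941365
C [ 0.4384 -0.2825  0.042 ] [ 0.5245 -0.2325  0.028 ] 0.09952157505813762 30.18311320456058
```

```bash
cat > c3.py <<'E'
from cand import *
from scipy.spatial.transform import Slerp
POST={'A':((.4419,-.044),18.8),'B':((.4404,-.1576),3.3),'C':((.4384,-.2825),30.2)}
seeds=[np.array([0,15,-25,-20,-40,s]) for s in (-100.,-20,100,150)]+[np.array([-30,15,-25,-50,-40,s]) for s in (-20.,20,150)]
def pts(q):
    A=E_('z',q[0]);F=E_('y',q[1]-q[2]);W=E_('x',-q[3])
    e=A.apply(np.array([0,0,P[2]])+E_('y',q[1]).apply([0,0,P[3]])+F.apply([P[4],0,0])); return e,e+(A*F*W).apply([0,P[7],0])
def sim(q,a,b,n=24):
    S=Slerp([0,1],Ro.concatenate([a[1],b[1]])); m=1e9;st=0
    for k in np.linspace(0,1,n+1)[1:]:
        q2,e=ik(a[0]*(1-k)+b[0]*k,S(k),q)
        if e>1e-3: return None
        st=max(st,np.abs(q2-q).max());q=q2;m=min(m,marg(q))
    return q,m,st
if __name__=='__main__':
  for p,s,gs in (('A',0,(5,12)),('B',1,(12,25)),('C',2,(12,25))):
    for gam in gs:
      for sx in (1,-1):
        pk=pick(*POST[p],sx,gam,0,.008); up=pick(*POST[p],sx,gam,.22,.008)
        qs=[ik(*pk,x) for x in seeds]; qs=[x for x in qs if x[1]<1e-3]
        if not qs: print(p,gam,sx,'no pick');continue
        q0=max(qs,key=lambda x:marg(x[0]))[0]
        r=sim(q0,pk,up,9)
        if r is None: print(p,gam,sx,'no lift',q0.round());continue
        for phi in (60,75,90,-70):
            hi=place(SK[s],phi,sx,gam,.15,.008); lo=place(SK[s],phi,sx,gam,0,.008)
            w=sim(r[0],up,hi)
            if w is None: print(p,gam,sx,phi,'no way');continue
            d=sim(w[0],hi,lo,6)
            if d is None: print(p,gam,sx,phi,'no down');continue
            e,f=pts(d[0]); print(p,gam,sx,phi,'pick',q0.round(),'marg',round(marg(q0)),round(r[1]),round(w[1]),round(d[1]),'step',round(w[2]),'place',d[0].round(),'E',e.round(2),'W',f.round(2))
E
time python3 c3.py
```

```text
A 5 1 60 pick [ 20.  13. -48.   0. -24.  89.] marg 10 12 23 21 step 5 place [  -8.   44.  -37. -111.  -82.   82.] E [ 0.48 -0.07  0.17] W [0.32 0.02 0.15]
A 5 1 75 pick [ 20.  13. -48.   0. -24.  89.] marg 10 12 30 32 step 4 place [ -5.  42. -26. -97. -82.  67.] E [ 0.58 -0.05  0.22] W [ 0.4  -0.01  0.15]
A 5 1 90 pick [ 20.  13. -48.   0. -24.  89.] marg 10 12 30 43 step 4 place [ -1.  43. -15. -86. -86.  57.] E [ 0.66 -0.01  0.25] W [ 0.5  -0.02  0.15]
A 5 1 -70 pick [ 20.  13. -48.   0. -24.  89.] marg 10 12 24 41 step 5 place [  72.   55.  -17.   38. -100.  102.] E [0.2  0.61 0.11] W [0.37 0.67 0.15]
A 5 -1 60 pick [ 20.  13. -48.   0. -24. -91.] marg 10 12 23 21 step 5 place [  -8.   44.  -37. -111.  -82.  -98.] E [ 0.48 -0.07  0.17] W [0.32 0.02 0.15]
A 5 -1 75 pick [ 20.  13. -48.   0. -24. -91.] marg 10 12 30 32 step 4 place [  -5.   42.  -26.  -97.  -82. -113.] E [ 0.58 -0.05  0.22] W [ 0.4  -0.01  0.15]
A 5 -1 90 pick [ 20.  13. -48.   0. -24. -91.] marg 10 12 30 36 step 4 place [  -1.   43.  -15.  -86.  -86. -123.] E [ 0.66 -0.01  0.25] W [ 0.5  -0.02  0.15]
A 5 -1 -70 pic
[... 3832 characters left out ...]
.52 0.52 0.19]
C 25 1 no pick
C 25 -1 60 pick [-31.  20. -26. -37. -38.   0.] marg 32 33 9 13 step 8 place [  -9.   28.  -16.  -85.  -58. -142.] E [ 0.61 -0.09  0.4 ] W [ 0.48 -0.09  0.27]
C 25 -1 75 pick [-31.  20. -26. -37. -38.   0.] marg 32 33 11 14 step 8 place [  -7.   33.   -7.  -75.  -69. -145.] E [ 0.68 -0.08  0.41] W [ 0.56 -0.12  0.27]
C 25 -1 90 pick [-31.  20. -26. -37. -38.   0.] marg 32 33 13 16 step 8 place [  -5.   38.    3.  -67.  -80. -147.] E [ 0.75 -0.06  0.41] W [ 0.64 -0.13  0.27]
C 25 -1 -70 pick [-31.  20. -26. -37. -38.   0.] marg 32 33 16 33 step 7 place [ 53.  42. -26.  51. -78. -71.] E [0.35 0.46 0.21] W [0.53 0.5  0.27]
real	0m39.602s
user	0m39.447s
sys	0m0.387s
```

```bash
cat > go.py <<'E'
# go.py pick|place x y az sx gam lift e : remaining move in tool units (single-axis stages: turn vector, then shift AFTER the turn, and shift BEFORE it)
from h import *; import sys,json
import cand
k=sys.argv[1]; a=list(map(float,sys.argv[2:]))
t,Rt=(cand.pick if k=='pick' else cand.place)(a[:2],a[2],a[3],a[4],a[5],a[6])
o=get_obs(); R=Ro.from_euler('xyz',o['orientation'],degrees=True); d=t-o['tool_pos']
print('turn',((R.inv()*Rt).as_rotvec(degrees=True)/6).round(2),'shift now',(R.inv().apply(d)/.025).round(2),'shift after turn',(Rt.inv().apply(d)/.025).round(2),'| pos',o['tool_pos'].round(3),'rpy',o['orientation'].round(1),'q',o['joint_pos'].round(),'t',round(o['clock'],1),'open',round(o['opening'],4),'F',o['force'].round(1))
E
python3 -m handwheel '[[0.5,0,0,0,-0.8,0,0],[0.5,0,0,0,-0.8,0,0],[0.5,0,0,0,-0.8,0,0],[0.5,0,0,0,-0.8,0,0],[0.5,0,0,0,-0.8,0,0]]' >/dev/null
python3 -m handwheel '[[0.5,0,0,0,0,-1,0],[0.5,0,0,0,0,-1,0],[0.5,0,0,0,0,-1,0],[0.5,0,0,0,0,-1,0],[0.5,0,0,0,0,-1,0]]' >/dev/null
python3 go.py pick .4419 -.044 18.8 -1 10 .12 .008
python3 -m handwheel '[[0.5,0,0,0,0,0,1],[0.5,0,0,0,0,0,1],[0.5,0,0,0,0,0,1],[0.5,0,0,0,0,0,1],[0.5,0,0,0,0,0,1]]' >/dev/null
python3 -m handwheel '[[0.5,0,0,0,0,0,1],[0.5,0,0,0,0,0,1],[0.5,0,0,0,0,0,1],[0.5,0,0,0,0,0,1],[0.5,0,0,0,0,0,1]]' >/dev/null
python3 -m handwheel '[[0.5,0,0,0,0,0,1],[0.5,0,0,0,0,0,1],[0.5,0,0,0,0,0,1],[0.5,0,0,0,0,0,1],[0.5,0,0,0,0,0,1]]' >/dev/null
python3 -m handwheel '[[0.5,0,0,0,0,0,1],[0.5,0,0,0,0,0,1],[0.5,0,0,0,0,0,1],[0.5,0,0,0,0,0,1],[0.5,0,0,0,0,0,1]]' >/dev/null
python3 -m handwheel '[[0.5,0,0,0,0,0,1],[0.5,0,0,0,0,0,1],[0.5,0,0,0,0,0,1],[0.5,0,0,0,0,0,1],[0.5,0,0,0,0,0,1]]' >/dev/null
python3 -m handwheel '[[0.5,0,0,0,0,0,1],[0.5,0,0,0,0,0,1],[0.5,0,0,0,0,0,1],[0.5,0,0,0,0,0,1],[0.5,0,0,0,0,0,1]]' >/dev/null
python3 go.py pick .4419 -.044 18.8 -1 10 .12 .008
```

```text
turn [ -2.64  -0.08 -29.35] shift now [-4.49 -6.73  4.2 ] shift after turn [5.53 6.46 3.27] | pos [ 0.576 -0.169  0.406] rpy [-180.     0.3   22. ] q [  2.  14.  -9.   0. -68. 110.] t 12.1 open 0.0658 F [-0.1  0.9 -1.4]
turn [ 0.05 -1.68  0.5 ] shift now [4.52 6.71 4.18] shift after turn [5.53 6.46 3.26] | pos [ 0.576 -0.169  0.406] rpy [ 1.799e+02 -1.000e-01 -1.582e+02] q [  2.  14.  -9.  -0. -68. -70.] t 15.8 open 0.0656 F [-0.5  0.2 -0.3]
```

```bash
python3 -m handwheel '[[0.5,0,0,0,0,-0.84,0.25],[0.5,0,0,0,0,-0.84,0.25],[0.5,0.92,0.98,0.3,0,0,0],[0.5,0.92,0.98,0.3,0,0,0],[0.5,0.92,0.98,0.3,0,0,0]]' >/dev/null
python3 -m handwheel '[[0.5,0.92,0.98,0.3,0,0,0],[0.5,0.92,0.98,0.3,0,0,0],[0.5,0.92,0.98,0.3,0,0,0],[0.5,0,0.6,0.7,0,0,0],[0.5,0,0,0.7,0,0,0]]' >/dev/null
python3 -m handwheel '[[0.5,0,0,0,0,0,0]]' >/dev/null
python3 go.py pick .4419 -.044 18.8 -1 10 .12 .008
python3 -c "
from h import *
wcam('pics/w3.png')"
```

```text
turn [ 0.05 -0.02  0.03] shift now [-0.03 -0.02  0.08] shift after turn [-0.03 -0.02  0.08] | pos [ 0.407 -0.055  0.304] rpy [ 179.7    9.9 -161. ] q [ 20.  -2. -43.  -0. -40. -91.] t 17.2 open 0.0657 F [0.5 0.9 0.7]
```

View pics/w3.png

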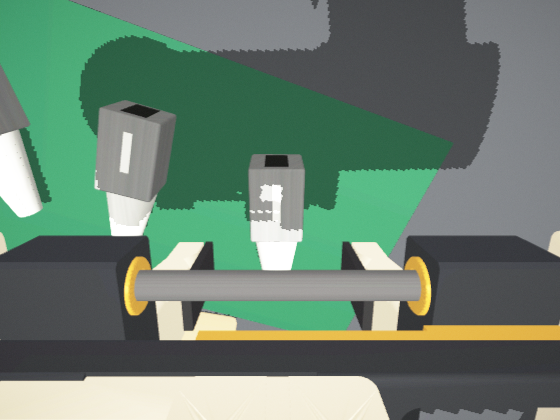

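The wrist view has post A centred between the fingers. Its top face runs from about (250,167)–(303,167) at the head edge to (250,240)–(303,240) at the shoulder, and it is square to the fingers.

```bash
python3 -c "
from h import *
P=[wpx(u,v,.042) for u,v in((250,167),(303,167),(250,240),(303,240))]
a=(P[0]+P[1])/2;b=(P[2]+P[3])/2;d=b-a
print(a,b,'len',np.linalg.norm(d),'w',np.linalg.norm(P[1]-P[0]),'mid',(a+b)/2,'az',np.degrees(np.arctan2(d[1],d[0])))"
python3 go.py pick .4419 -.044 18.8 -1 10 0 .008
```

```text
[ 0.41569105 -0.05173012  0.042     ] [ 0.4737736 -0.0317644  0.042    ] len 0.061418344423700755 w 0.03855871524632013 mid [ 0.44473232 -0.04174726  0.042     ] az 18.970267291422484
turn [ 0.05 -0.01  0.03] shift now [ 0.82 -0.03  4.84] shift after turn [ 0.82 -0.01  4.84] | pos [ 0.407 -0.055  0.304] rpy [ 179.7    9.9 -161. ] q [ 20.  -2. -42.  -0. -40. -91.] t 17.2 open 0.0655 F [ 0.8 -0.1  0.9]
```

```bash
python3 -m handwheel '[[0.5,0.145,0.01,0.97,0,0,0],[0.5,0.145,0,0.97,0,0,0],[0.5,0.145,0,0.97,0,0,0],[0.5,0.145,0,0.97,0,0,0],[0.5,0.145,0,0.97,0,0,0]]'
python3 go.py pick .4447 -.042 18.9 -1 10 0 .008
python3 -m handwheel '[[-1,0,0,0,0,0,0],[-1,0,0,0,0,0,0],[-1,0,0,0,0,0,0],[-1,0,0,0,0,0,0],[-1,0,0,0,0,0,0]]'
python3 -m handwheel '[[-1,-0.05,0,-0.9,0,0,0],[-1,-0.15,0,-0.9,0,0,0],[-1,-0.15,0,-0.9,0,0,0],[-1,-0.15,0,-0.9,0,0,0],[-1,-0.15,0,-0.9,0,0,0]]'
python3 go.py place .4957 .3337 60 -1 10 .12 .008
```

```text
clock: 17.85
tool_pos: [0.4111, -0.0536, 0.1823]
orientation: [179.7, 10.1, -161.0]
force: [-0.0, 0.6, -0.2]
opening: 0.0658
gripper_force: 0.0
turn [0.05 0.02 0.01] shift now [0.01 0.01 0.03] shift after turn [0.01 0.01 0.03] | pos [ 0.411 -0.054  0.182] rpy [ 179.7   10.1 -161. ] q [ 20.  11. -51.  -0. -18. -91.] t 17.9 open 0.0658 F [-0.   0.6 -0.2]
clock: 18.48
tool_pos: [0.4111, -0.0534, 0.1835]
orientation: [179.7, 10.2, -161.0]
force: [-1.8, -1.4, 8.4]
opening: 0.0419
gripper_force: 29.9
clock: 19.1
tool_pos: [0.4065, -0.0554, 0.2968]
orientation: [179.7, 10.0, -161.0]
force: [0.5, -0.8, -3.9]
opening: 0.042
gripper_force: 29.9
turn [-13.95   6.4   19.98] shift now [-3.42  9.44  2.  ] shift after turn [ 0.25 -4.69  9.09] | pos [ 0.407 -0.055  0.297] rpy [ 179.7   10.  -161. ] q [ 20.  -2. -43.  -0. -39. -91.] t 19.1 open 0.042 F [ 0.5 -0.8 -3.9]
```

```bash
cat >> go.py <<'E'
if len(sys.argv)>9:
    n=int(sys.argv[9]); w=(R.inv()*Rt).as_rotvec(degrees=True); print('per row turn',(w/6/n).round(3))
    for b in range(0,n,5): 
        m=min(5,n-b); Rm=R*Ro.from_rotvec(w*(b+(m-1)/2)/n,degrees=True); print('rows',m,'shift',(Rm.inv().apply(d)/n/.025).round(2))
    import c3; r=c3.sim(o['joint_pos'],(o['tool_pos'],R),(t,Rt),n); print('sim',r)
E
python3 -m handwheel '[[-1,-0.2,0,-1,0,0,0],[-1,-0.2,0,-1,0,0,0],[-1,-0.2,0,-1,0,0,0],[-1,0,0,0,0,0,0]]'
python3 go.py place .4957 .3337 60 -1 10 .15 .008 25
```

```text
clock: 19.6
tool_pos: [0.409, -0.0549, 0.3741]
orientation: [179.7, 10.3, -161.0]
force: [0.1, 0.5, -3.6]
opening: 0.0419
gripper_force: 29.9
turn [-13.92   6.41  20.02] shift now [-2.98  9.44  3.86] shift after turn [-1.62 -4.77  9.36] | pos [ 0.409 -0.055  0.374] rpy [ 179.7   10.3 -161. ] q [ 20.  -7. -36.  -0. -51. -91.] t 19.6 open 0.0419 F [ 0.1  0.5 -3.6]
per row turn [-0.557  0.256  0.801]
rows 5 shift [-0.07  0.37  0.19]
rows 5 shift [0.05 0.3  0.29]
rows 5 shift [0.1  0.17 0.37]
rows 5 shift [0.09 0.01 0.42]
rows 5 shift [ 0.01 -0.13  0.4 ]
sim (array([  -2.61485024,   11.60536723,  -33.28944916, -102.6775614 ,
        -63.67539823, -134.57119986]), np.float64(24.50586040127817), np.float64(4.8681670849906595))
```

```bash
python3 -m handwheel '[[-1,-0.07,0.37,0.19,-0.557,0.256,0.8],[-1,-0.07,0.37,0.19,-0.557,0.256,0.8],[-1,-0.07,0.37,0.19,-0.557,0.256,0.8],[-1,-0.07,0.37,0.19,-0.557,0.256,0.8],[-1,-0.07,0.37,0.19,-0.557,0.256,0.8]]'
python3 -m handwheel '[[-1,0.05,0.3,0.29,-0.557,0.256,0.8],[-1,0.05,0.3,0.29,-0.557,0.256,0.8],[-1,0.05,0.3,0.29,-0.557,0.256,0.8],[-1,0.05,0.3,0.29,-0.557,0.256,0.8],[-1,0.05,0.3,0.29,-0.557,0.256,0.8]]'
python3 go.py place .4957 .3337 60 -1 10 .15 .008
```

```text
clock: 20.23
tool_pos: [0.4107, -0.0048, 0.3552]
orientation: [161.0, -1.8, 176.5]
force: [-0.3, -0.6, -3.7]
opening: 0.042
gripper_force: 29.9
clock: 20.85
tool_pos: [0.4121, 0.0448, 0.3392]
orientation: [147.5, -19.3, 158.0]
force: [-0.0, -0.1, -3.8]
opening: 0.042
gripper_force: 29.9
turn [-8.36  3.85 11.94] shift now [1.38 3.57 5.14] shift after turn [-0.85 -2.88  5.65] | pos [0.412 0.045 0.339] rpy [147.5 -19.3 158. ] q [  10.    3.  -21.  -40.  -69. -111.] t 20.9 open 0.042 F [-0.  -0.1 -3.8]
```

```bash
python3 -m handwheel '[[-1,0.1,0.17,0.37,-0.557,0.256,0.8],[-1,0.1,0.17,0.37,-0.557,0.256,0.8],[-1,0.1,0.17,0.37,-0.557,0.256,0.8],[-1,0.1,0.17,0.37,-0.557,0.256,0.8],[-1,0.1,0.17,0.37,-0.557,0.256,0.8]]' >/dev/null
python3 -m handwheel '[[-1,0.09,0.01,0.42,-0.557,0.256,0.8],[-1,0.09,0.01,0.42,-0.557,0.256,0.8],[-1,0.09,0.01,0.42,-0.557,0.256,0.8],[-1,0.09,0.01,0.42,-0.557,0.256,0.8],[-1,0.09,0.01,0.42,-0.557,0.256,0.8]]' >/dev/null
python3 -m handwheel '[[-1,0.01,-0.13,0.4,-0.557,0.256,0.8],[-1,0.01,-0.13,0.4,-0.557,0.256,0.8],[-1,0.01,-0.13,0.4,-0.557,0.256,0.8],[-1,0.01,-0.13,0.4,-0.557,0.256,0.8],[-1,0.01,-0.13,0.4,-0.557,0.256,0.8]]'
python3 go.py place .4957 .3337 60 -1 10 .13 .008
python3 -c "
from h import *
wcam('pics/w4.png')"
```

```text
clock: 22.72
tool_pos: [0.4169, 0.1945, 0.2904]
orientation: [-178.3, -79.7, 58.2]
force: [-0.2, -0.1, -3.5]
opening: 0.0417
gripper_force: 29.9
turn [ 0.02  0.05 -0.05] shift now [-0.64 -0.05  0.25] shift after turn [-0.64 -0.05  0.25] | pos [0.417 0.194 0.29 ] rpy [-178.3  -79.7   58.2] q [  -3.   12.  -33. -102.  -64. -135.] t 22.7 open 0.0417 F [-0.2 -0.1 -3.5]
```

View pics/w4.png

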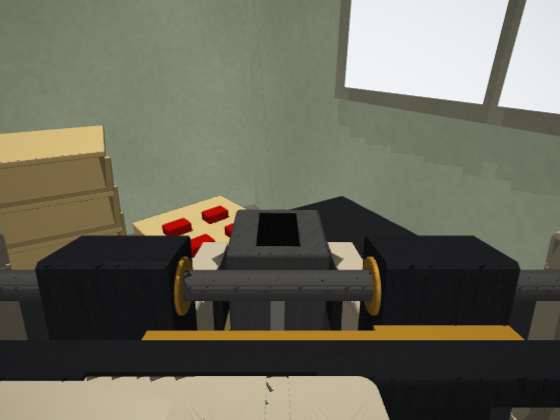

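The wrist view shows the post gripped upright, head hole at (277,229), with no tilt visible. I'll refine the socket centres with one enlarged crop.

```bash
python3 -c "
from h import *; import pickle
s=pickle.load(open('top0.pkl','rb'))
cv2.imwrite('pics/crop2.png',cv2.resize(s['color'][140:250,95:215,::-1],(648,594),interpolation=cv2.INTER_CUBIC))"
```

```text
(no output)
```

View pics/crop2.png

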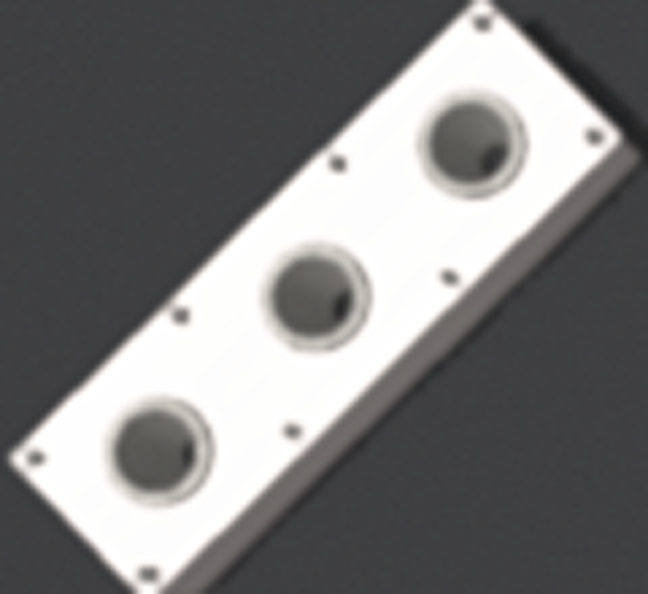

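The screw corners at (35,458), (148,574), (482,23) and (594,136) give a pallet centre of (315,298). The dark bores are at about (155,449), (313,297) and (469,144).

```bash
python3 -c "
from h import *; import pickle
s=pickle.load(open('top0.pkl','rb'))
def px(u,v,z):
    u=95+u/5.4;v=140+v/5.4
    d=s['R'].T@np.array([(u-s['cx'])/s['fx'],(v-s['cy'])/s['fy'],1]); C=-s['R'].T@s['t']
    return (C+d*(z-C[2])/d[2])[:2]
a,b=px(91.5,516,.07),px(538,79.5,.07);c=(a+b)/2;u=(b-a)/np.linalg.norm(b-a)
print('screws',c-.1*u,c,c+.1*u,np.degrees(np.arctan2(*u[::-1])),np.linalg.norm(b-a))
print('bores',[px(*p,.075) for p in((156,449),(314,297),(470,144))])"
python3 go.py place .497 .334 60 -1 10 .08 .008
```

```text
screws [0.49548045 0.33429573] [0.56738058 0.26479486] [0.63928072 0.195294  ] -44.02790765475751 0.28487725736767466
bores [array([0.49607757, 0.33372077]), array([0.56696469, 0.26407228]), array([0.6386256 , 0.19503174])]
turn [ 0.05  0.04 -0.11] shift now [-2.58  0.04  0.62] shift after turn [-2.59  0.01  0.61] | pos [0.417 0.195 0.29 ] rpy [-176.7  -79.8   56.4] q [  -3.   12.  -34. -103.  -64. -135.] t 22.8 open 0.0421 F [-1.2  1.  -3.6]
```

```bash
python3 go.py place .4933 .3297 60 -1 10 .05 .008
python3 -m handwheel '[[-1,-0.8,0,0.1,0,0,-0.03],[-1,-0.8,0,0.1,0,0,-0.03],[-1,-0.8,0,0.1,0,0,-0.03],[-1,-0.8,0,0.1,0,0,-0.02],[-1,-0.55,0,0.05,0,0,0]]'
python3 go.py place .4933 .3297 60 -1 10 .05 .008
```

```text
turn [ 0.05  0.04 -0.11] shift now [-3.81  0.01  0.61] shift after turn [-3.81 -0.03  0.6 ] | pos [0.417 0.195 0.29 ] rpy [-176.7  -79.8   56.4] q [  -3.   12.  -34. -103.  -64. -135.] t 22.8 open 0.0421 F [-1.2  1.  -3.6]
clock: 23.4
tool_pos: [0.4147, 0.1892, 0.1959]
orientation: [177.0, -79.7, 63.1]
force: [-0.3, -0.3, -3.8]
opening: 0.042
gripper_force: 29.9
turn [-0.01  0.06  0.09] shift now [-0.06 -0.09  0.19] shift after turn [-0.06 -0.09  0.19] | pos [0.415 0.189 0.196] rpy [177.  -79.7  63.1] q [  -7.   28.  -37. -107.  -71. -114.] t 23.4 open 0.042 F [-0.3 -0.3 -3.8]
```

```bash
python3 -m handwheel '[[-1,-0.3,-0.09,0.2,0,0.06,0.05],[-1,-0.4,0,0.07,0,0,0],[-1,-0.4,0,0.07,0,0,0],[-1,-0.4,0,0.07,0,0,0]]'
python3 go.py place .4933 .3297 60 -1 10 .0 .008
```

```text
clock: 23.9
tool_pos: [0.4155, 0.1938, 0.1585]
orientation: [177.9, -80.2, 62.1]
force: [0.2, 0.1, -3.3]
opening: 0.0421
gripper_force: 29.9
turn [-0.   -0.04  0.06] shift now [-0.59 -0.03  0.1 ] shift after turn [-0.59 -0.02  0.1 ] | pos [0.416 0.194 0.158] rpy [177.9 -80.2  62.1] q [  -7.   35.  -37. -109.  -74. -106.] t 23.9 open 0.0421 F [ 0.2  0.1 -3.3]
```

Free so far. Next comes the final 15 mm, in small steps and watching the force.

```bash
python3 -m handwheel '[[-1,-0.2,-0.02,0.04,0,-0.03,0.05],[-1,-0.2,0,0.04,0,0,0]]'
python3 -m handwheel '[[-1,-0.15,0,0.03,0,0,0],[-1,0,0,0,0,0,0]]'
python3 go.py place .4933 .3297 60 -1 10 .0 .008
```

```text
clock: 24.15
tool_pos: [0.4152, 0.1942, 0.1486]
orientation: [179.8, -80.1, 60.2]
force: [-1.8, -4.2, 0.1]
opening: 0.042
gripper_force: 29.9
clock: 24.4
tool_pos: [0.4148, 0.1942, 0.1452]
orientation: [179.9, -80.1, 60.2]
force: [-3.1, -4.7, 0.2]
opening: 0.0416
gripper_force: 30.0
turn [-0.01 -0.02  0.01] shift now [-0.06  0.01  0.01] shift after turn [-0.06  0.01  0.01] | pos [0.415 0.194 0.145] rpy [179.9 -80.1  60.2] q [  -7.   38.  -38. -110.  -75. -104.] t 24.4 open 0.0416 F [-3.1 -4.7  0.2]
```

```bash
python3 -m handwheel '[[-1,0,0,-0.08,0,0,0],[-1,-0.06,0,0,0,0,0],[-1,0,0,0,0,0,0]]'
python3 -m handwheel '[[0.3,0,0,0,0,0,0],[0.3,0,0,0,0,0,0],[0.3,0,0,0,0,0,0],[0.3,0,0,0,0,0,0]]'
python3 -m handwheel '[[0.5,0,0,-1,0,0,0],[0.5,0,0,-1,0,0,0],[0.5,0,0,-1,0,0,0],[0.5,0.3,0,-1,0,0,0],[0.5,0,0,0,0,0,0]]'
python3 -c "
from h import *; import pickle
wcam('pics/w5.png')
for n in ('scene','top'): s=save(n,f'pics/{n}5.png'); pickle.dump(s,open(n+'5.pkl','wb'))
a=cv2.imread('pics/scene5.png')[110:290,150:420]; cv2.imwrite('pics/v5.png',np.vstack([cv2.resize(a,(600,400),interpolation=cv2.INTER_CUBIC)]))
w=cv2.imread('pics/w5.png'); b=cv2.imread('pics/top5.png')[100:280,80:420]
cv2.imwrite('pics/v5.png',np.vstack([np.hstack([cv2.resize(a,(400,300)),cv2.resize(w,(400,300))]),cv2.resize(b,(800,300))[:, :]]))"
```

```text
clock: 24.78
tool_pos: [0.4141, 0.1928, 0.1447]
orientation: [179.6, -80.2, 60.4]
force: [-0.6, 4.4, 5.3]
opening: 0.0418
gripper_force: 30.0
clock: 25.28
tool_pos: [0.4142, 0.1923, 0.1438]
orientation: [179.8, -80.1, 60.2]
force: [-0.4, 0.3, -0.4]
opening: 0.0569
gripper_force: 0.0
clock: 25.9
tool_pos: [0.3653, 0.1074, 0.1691]
orientation: [179.4, -80.1, 60.5]
force: [0.7, 0.1, 0.7]
opening: 0.0657
gripper_force: 0.0
```

View pics/v5.png

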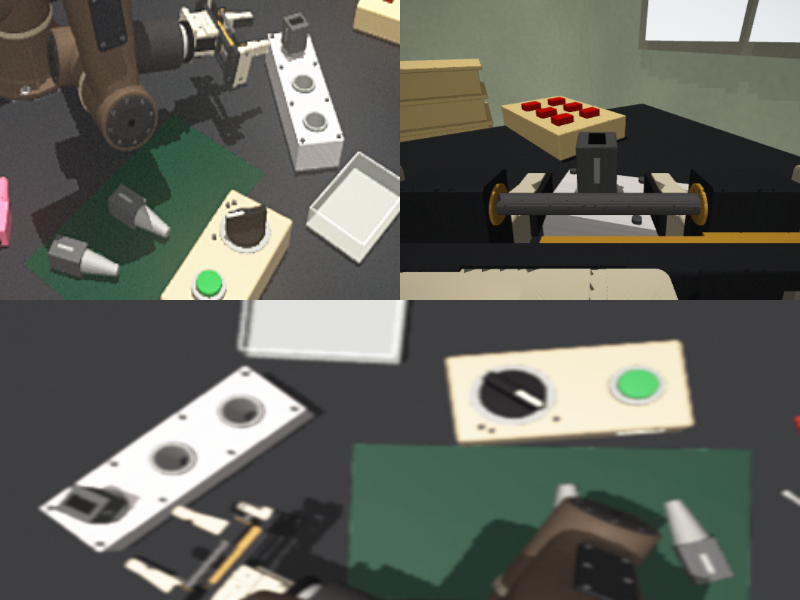

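The combined view shows post A standing upright in the first socket (scene panel, head at (294,21)). Posts B and C are still on the mat, with no obvious knock. Next I'll check the seated height numerically and plan for B.

```bash
python3 -c "
from h import *; import pickle
s=pickle.load(open('scene5.pkl','rb'))
for z in (.139,.149):
  for n,p in (('S0 head',(.4958,.334,z)),):
    c=s['R']@np.array(p)+s['t']; print(n,z,s['fx']*c[0]/c[2]+s['cx'],s['fy']*c[1]/c[2]+s['cy'])
g=s['color'][105:150,320:375,::-1]; cv2.imwrite('pics/z5.png',cv2.resize(g,(550,450),interpolation=cv2.INTER_CUBIC))
"
python3 -m handwheel '[[0.5,1,0,-0.3,0,0,0],[0.5,1,0,-0.3,0,0,0],[0.5,1,0,-0.3,0,0,0],[0.5,1,0,-0.3,0,0,0],[0.5,1,0,-0.2,0,0,0]]'
python3 go.py pick .4404 -.1576 3.3 -1 10 .17 .008 25
```

```text
S0 head 0.139 349.8269917166416 122.92747207004608
S0 head 0.149 350.18782760341895 120.39267835324857
clock: 26.68
tool_pos: [0.359, 0.0976, 0.2984]
orientation: [180.0, -80.1, 60.1]
force: [0.6, -0.4, 0.1]
opening: 0.0658
gripper_force: 0.0
turn [ 12.58  -8.38 -17.94] shift now [ 0.72  6.73 -8.25] shift after turn [ -1.59 -10.38  -1.88] | pos [0.359 0.098 0.298] rpy [180.  -80.1  60.1] q [ -17.    7.  -37.  -92.  -74. -136.] t 26.7 open 0.0658 F [ 0.6 -0.4  0.1]
per row turn [ 0.503 -0.335 -0.718]
rows 5 shift [-0.03  0.23 -0.36]
rows 5 shift [-0.16  0.1  -0.38]
rows 5 shift [-0.23 -0.08 -0.35]
rows 5 shift [-0.22 -0.25 -0.27]
rows 5 shift [-0.14 -0.37 -0.15]
sim (array([  4.75785003,  -3.26996716, -36.18294532,   0.34559799,
       -47.09071317, -91.67100969]), np.float64(22.0970546765585), np.float64(4.116116863398417))
```

View pics/z5.png

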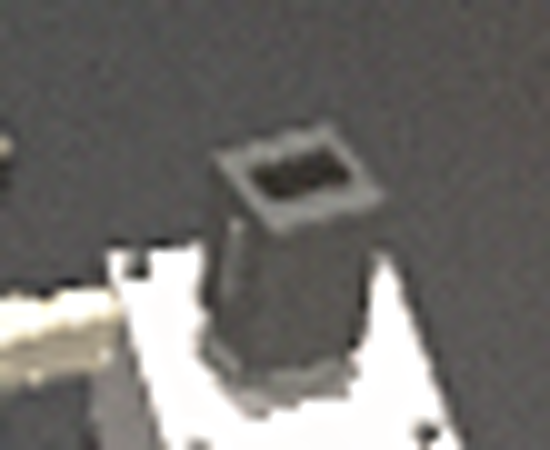

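The head-top centre at (300,178) in the crop is pixel (350.0,122.8). The prediction for fully seated is (349.8,122.9), so post A is home. On to B.

```bash
python3 -m handwheel '[[0.5,-0.03,0.23,-0.36,0.503,-0.335,-0.718],[0.5,-0.03,0.23,-0.36,0.503,-0.335,-0.718],[0.5,-0.03,0.23,-0.36,0.503,-0.335,-0.718],[0.5,-0.03,0.23,-0.36,0.503,-0.335,-0.718],[0.5,-0.03,0.23,-0.36,0.503,-0.335,-0.718]]' >/dev/null
python3 -m handwheel '[[0.5,-0.16,0.1,-0.38,0.503,-0.335,-0.718],[0.5,-0.16,0.1,-0.38,0.503,-0.335,-0.718],[0.5,-0.16,0.1,-0.38,0.503,-0.335,-0.718],[0.5,-0.16,0.1,-0.38,0.503,-0.335,-0.718],[0.5,-0.16,0.1,-0.38,0.503,-0.335,-0.718]]'
python3 -m handwheel '[[0.5,-0.23,-0.08,-0.35,0.503,-0.335,-0.718],[0.5,-0.23,-0.08,-0.35,0.503,-0.335,-0.718],[0.5,-0.23,-0.08,-0.35,0.503,-0.335,-0.718],[0.5,-0.23,-0.08,-0.35,0.503,-0.335,-0.718],[0.5,-0.23,-0.08,-0.35,0.503,-0.335,-0.718]]' >/dev/null
python3 -m handwheel '[[0.5,-0.22,-0.25,-0.27,0.503,-0.335,-0.718],[0.5,-0.22,-0.25,-0.27,0.503,-0.335,-0.718],[0.5,-0.22,-0.25,-0.27,0.503,-0.335,-0.718],[0.5,-0.22,-0.25,-0.27,0.503,-0.335,-0.718],[0.5,-0.22,-0.25,-0.27,0.503,-0.335,-0.718]]' >/dev/null
python3 -m handwheel '[[0.5,-0.14,-0.37,-0.15,0.503,-0.335,-0.718],[0.5,-0.14,-0.37,-0.15,0.503,-0.335,-0.718],[0.5,-0.14,-0.37,-0.15,0.503,-0.335,-0.718],[0.5,-0.14,-0.37,-0.15,0.503,-0.335,-0.718],[0.5,-0.14,-0.37,-0.15,0.503,-0.335,-0.718]]'
python3 go.py pick .4404 -.1576 3.3 -1 10 .12 .008
python3 -m handwheel '[[0.5,0.17,0,0.98,0,0,0],[0.5,0.17,0,0.98,0,0,0],[0.5,0,0,0,0,0,0]]' > /dev/null
python3 go.py pick .4404 -.1576 3.3 -1 10 0 .008
python3 -c "
from h import *
wcam('pics/w6.png')"
```

```text
clock: 27.92
tool_pos: [0.377, -0.0043, 0.3194]
orientation: [144.1, -40.7, 132.5]
force: [-0.4, -0.8, -0.4]
opening: 0.0662
gripper_force: 0.0
clock: 29.8
tool_pos: [0.403, -0.157, 0.3521]
orientation: [-179.9, 10.0, -176.5]
force: [-0.6, -0.6, 0.8]
opening: 0.0652
gripper_force: 0.0
turn [-0.01  0.01  0.03] shift now [ 0.28 -0.11  2.  ] shift after turn [ 0.28 -0.11  2.  ] | pos [ 0.403 -0.157  0.352] rpy [-179.9   10.  -176.5] q [  5.  -4. -37.   1. -47. -92.] t 29.8 open 0.0652 F [-0.6 -0.6  0.8]
turn [ 0.   -0.04  0.  ] shift now [ 0.72 -0.11  4.73] shift after turn [ 0.73 -0.11  4.72] | pos [ 0.402 -0.157  0.301] rpy [ 180.     9.8 -176.7] q [  5.   0. -41.   0. -39. -92.] t 30.2 open 0.0659 F [ 0.4  0.9 -0. ]
```

View pics/w6.png

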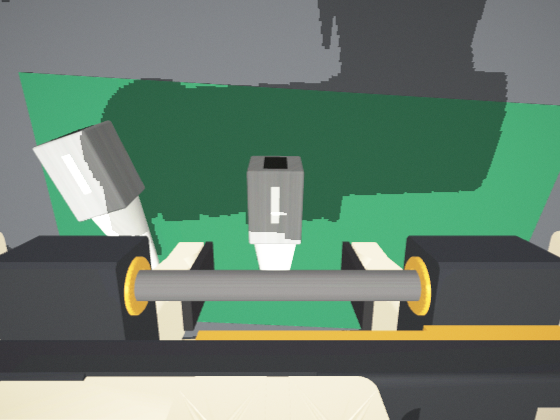

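Post B is square between the fingers, with its top face from (249,170)–(302,170) to (248,241)–(301,241). Post C is undisturbed at upper left.

```bash
python3 -c "
from h import *
P=[wpx(u,v,.042) for u,v in((249,169),(302,169),(248,242),(301,242))]
a=(P[0]+P[1])/2;b=(P[2]+P[3])/2;d=b-a
print('len',np.linalg.norm(d),'mid',(a+b)/2,'az',np.degrees(np.arctan2(d[1],d[0])))"
python3 -m handwheel '[[0.5,0.14,0,0.96,0,0,0],[0.5,0.14,0,0.96,0,0,0],[0.5,0.14,0,0.96,0,0,0],[0.5,0.14,0,0.96,0,0,0],[0.5,0.14,0,0.9,0,0,0]]'
python3 go.py pick .442 -.156 3.3 -1 10 0 .008
```

```text
len 0.06104961145186436 mid [ 0.44256409 -0.15632092  0.042     ] az 2.414421487045616
clock: 30.85
tool_pos: [0.4075, -0.1571, 0.1834]
orientation: [-180.0, 10.2, -176.7]
force: [0.9, -0.7, 0.4]
opening: 0.0657
gripper_force: 0.0
turn [-0.    0.03  0.01] shift now [ 0.06 -0.04  0.06] shift after turn [ 0.06 -0.04  0.07] | pos [ 0.408 -0.157  0.183] rpy [-180.    10.2 -176.7] q [  5.  13. -49.   1. -18. -93.] t 30.9 open 0.0657 F [ 0.9 -0.7  0.4]
```

```bash
python3 -m handwheel '[[-1,0,0,0.08,0,0,0],[-1,0,0,0,0,0,0],[-1,0,0,0,0,0,0],[-1,0,0,0,0,0,0],[-1,0,0,0,0,0,0]]'
python3 -m handwheel '[[-1,-0.15,0,-0.9,0,0,0],[-1,-0.15,0,-0.9,0,0,0],[-1,-0.15,0,-0.9,0,0,0],[-1,-0.15,0,-0.9,0,0,0],[-1,-0.15,0,-0.9,0,0,0]]' >/dev/null
python3 -m handwheel '[[-1,-0.15,0,-1,0,0,0],[-1,-0.15,0,-1,0,0,0],[-1,-0.15,0,-1,0,0,0],[-1,0,0,0,0,0,0]]'
python3 go.py place .5647 .2601 60 -1 10 .13 .008 25
```

```text
clock: 31.48
tool_pos: [0.4073, -0.1573, 0.1823]
orientation: [-180.0, 10.2, -176.7]
force: [-2.0, 1.4, 7.8]
opening: 0.0419
gripper_force: 29.8
clock: 32.6
tool_pos: [0.4034, -0.1575, 0.3726]
orientation: [-180.0, 10.3, -176.7]
force: [0.4, -0.1, -4.1]
opening: 0.0417
gripper_force: 29.8
turn [-12.54   8.39  17.99] shift now [-3.19 11.07  4.6 ] shift after turn [-1.92 -2.77 11.94] | pos [ 0.403 -0.158  0.373] rpy [-180.    10.3 -176.7] q [  5.  -5. -35.   0. -50. -92.] t 32.6 open 0.0417 F [ 0.4 -0.1 -4.1]
per row turn [-0.501  0.335  0.719]
rows 5 shift [-0.08  0.44  0.22]
rows 5 shift [0.03 0.37 0.33]
rows 5 shift [0.08 0.25 0.42]
rows 5 shift [0.07 0.1  0.48]
rows 5 shift [-0.01 -0.04  0.49]
sim (array([ -10.10381705,   18.63652174,  -25.79033513,  -96.81039146,
        -68.84472766, -136.05817486]), np.float64(25.954251108096585), np.float64(4.561253280013602))
```

```bash
python3 -m handwheel '[[-1,-0.08,0.44,0.22,-0.501,0.335,0.719],[-1,-0.08,0.44,0.22,-0.501,0.335,0.719],[-1,-0.08,0.44,0.22,-0.501,0.335,0.719],[-1,-0.08,0.44,0.22,-0.501,0.335,0.719],[-1,-0.08,0.44,0.22,-0.501,0.335,0.719]]' >/dev/null
python3 -m handwheel '[[-1,0.03,0.37,0.33,-0.501,0.335,0.719],[-1,0.03,0.37,0.33,-0.501,0.335,0.719],[-1,0.03,0.37,0.33,-0.501,0.335,0.719],[-1,0.03,0.37,0.33,-0.501,0.335,0.719],[-1,0.03,0.37,0.33,-0.501,0.335,0.719]]'
python3 -m handwheel '[[-1,0.08,0.25,0.42,-0.501,0.335,0.719],[-1,0.08,0.25,0.42,-0.501,0.335,0.719],[-1,0.08,0.25,0.42,-0.501,0.335,0.719],[-1,0.08,0.25,0.42,-0.501,0.335,0.719],[-1,0.08,0.25,0.42,-0.501,0.335,0.719]]' >/dev/null
python3 -m handwheel '[[-1,0.07,0.1,0.48,-0.501,0.335,0.719],[-1,0.07,0.1,0.48,-0.501,0.335,0.719],[-1,0.07,0.1,0.48,-0.501,0.335,0.719],[-1,0.07,0.1,0.48,-0.501,0.335,0.719],[-1,0.07,0.1,0.48,-0.501,0.335,0.719]]'
python3 go.py place .5647 .2601 60 -1 10 .13 .008 5
```

```text
clock: 33.85
tool_pos: [0.437, -0.0449, 0.3298]
orientation: [151.7, -20.9, 146.9]
force: [-0.5, 0.9, -3.7]
opening: 0.0418
gripper_force: 29.9
clock: 35.1
tool_pos: [0.4704, 0.0665, 0.2897]
orientation: [143.9, -61.8, 113.3]
force: [0.0, -0.5, -3.1]
opening: 0.0421
gripper_force: 29.8
turn [-2.51  1.71  3.53] shift now [0.32 0.06 2.47] shift after turn [-0.23 -0.61  2.4 ] | pos [0.47  0.067 0.29 ] rpy [143.9 -61.8 113.3] q [  -8.   15.  -20.  -75.  -71. -132.] t 35.1 open 0.0421 F [ 0.  -0.5 -3.1]
per row turn [-0.501  0.343  0.707]
rows 5 shift [ 0.03 -0.05  0.5 ]
sim (array([ -10.10381705,   18.63652174,  -25.79033513,  -96.81039146,
        -68.84472766, -136.05817486]), np.float64(32.489664870565846), np.float64(4.580429919535192))
```

```bash
python3 -m handwheel '[[-1,0.03,-0.05,0.5,-0.501,0.343,0.707],[-1,0.03,-0.05,0.5,-0.501,0.343,0.707],[-1,0.03,-0.05,0.5,-0.501,0.343,0.707],[-1,0.03,-0.05,0.5,-0.501,0.343,0.707],[-1,0.03,-0.05,0.5,-0.501,0.343,0.707]]' >/dev/null
python3 -m handwheel '[[-1,0,0,0,0,0,0]]' >/dev/null
python3 go.py place .5647 .2601 60 -1 10 .13 .008
python3 -m handwheel '[[-1,-0.7,0,0.12,0,0,0],[-1,-0.7,0,0.12,0,0,0],[-1,-0.7,0,0.12,0,0,0],[-1,-0.7,0,0.12,0,0,0],[-1,0,0,0,0,0,0]]'
python3 go.py place .5647 .2601 60 -1 10 .04 .008
```

```text
turn [-0.02  0.01  0.01] shift now [0.   0.03 0.  ] shift after turn [0.   0.03 0.  ] | pos [0.486 0.125 0.274] rpy [179.8 -79.9  60.4] q [ -10.   19.  -26.  -97.  -69. -136.] t 35.9 open 0.0416 F [-0.5  0.4 -3.4]
clock: 36.48
tool_pos: [0.4863, 0.1241, 0.2027]
orientation: [179.4, -79.9, 60.8]
force: [0.4, 0.5, -3.7]
opening: 0.0419
gripper_force: 29.8
turn [-0.04  0.01  0.02] shift now [-0.75 -0.    0.15] shift after turn [-0.75 -0.    0.15] | pos [0.486 0.124 0.203] rpy [179.4 -79.9  60.8] q [ -12.   28.  -27. -100.  -71. -124.] t 36.5 open 0.0419 F [ 0.4  0.5 -3.7]
```

```bash
python3 -m handwheel '[[-1,-0.75,0,0.13,-0.04,0,0],[-1,-0.4,0,0.07,0,0,0],[-1,-0.4,0,0.07,0,0,0],[-1,-0.3,0,0.05,0,0,0]]'
python3 -m handwheel '[[-1,-0.2,0,0.03,0,0,0],[-1,-0.1,0,0,0,0,0],[-1,0,0,0,0,0,0]]'
python3 go.py place .5647 .2601 60 -1 10 0 .008
```

```text
clock: 36.98
tool_pos: [0.487, 0.1244, 0.1571]
orientation: [178.3, -80.1, 61.6]
force: [-0.5, 0.5, -3.7]
opening: 0.0421
gripper_force: 29.8
clock: 37.35
tool_pos: [0.4866, 0.1241, 0.1499]
orientation: [178.5, -80.1, 61.4]
force: [0.3, 2.3, -3.7]
opening: 0.0418
gripper_force: 29.9
turn [ 0.01 -0.02  0.04] shift now [-0.25 -0.02  0.05] shift after turn [-0.25 -0.02  0.05] | pos [0.487 0.124 0.15 ] rpy [178.5 -80.1  61.4] q [ -12.   36.  -28. -102.  -73. -115.] t 37.4 open 0.0418 F [ 0.3  2.3 -3.7]
```

```bash
python3 -m handwheel '[[-1,-0.15,0,0.03,0,0,0.04],[-1,-0.12,0,0.02,0,0,0],[-1,0,0,0,0,0,0]]'
python3 go.py place .5647 .2601 60 -1 10 0 .008
```

```text
clock: 37.72
tool_pos: [0.487, 0.1245, 0.1442]
orientation: [179.3, -80.4, 60.7]
force: [-0.4, 5.3, 6.8]
opening: 0.0418
gripper_force: 29.8
turn [ 0.01 -0.06  0.02] shift now [-0.03 -0.02 -0.01] shift after turn [-0.03 -0.02 -0.01] | pos [0.487 0.125 0.144] rpy [179.3 -80.4  60.7] q [ -13.   37.  -28. -102.  -74. -115.] t 37.7 open 0.0418 F [-0.4  5.3  6.8]
```

```bash
python3 -m handwheel '[[0.3,0,0,0,0,0,0],[0.3,0,0,0,0,0,0],[0.3,0,0,0,0,0,0],[0.3,0,0,0,0,0,0]]'
python3 -m handwheel '[[0.5,0,0,-1,0,0,0],[0.5,0,0,-1,0,0,0],[0.5,0,0,-1,0,0,0],[0.5,0.3,0,-1,0,0,0],[0.5,0.5,0,0,0,0,0]]' >/dev/null
python3 -m handwheel '[[0.5,1,0,-0.3,0,0,0],[0.5,1,0,-0.3,0,0,0],[0.5,1,0,-0.3,0,0,0],[0.5,1,0,-0.3,0,0,0],[0.5,1,0,-0.2,0,0,0]]' >/dev/null
python3 -c "
from h import *; import pickle
s=save('scene','pics/s7.png'); pickle.dump(s,open('scene7.pkl','wb'))
for z in (.139,.149):
  for n,p in (('S0 head',(.4958,.334,z)),('S1 head',(.5672,.2644,z))):
    c=s['R']@np.array(p)+s['t']; print(n,z,s['fx']*c[0]/c[2]+s['cx'],s['fy']*c[1]/c[2]+s['cy'])
a=s['color'][100:190,310:400,::-1];b=s['color'][180:300,150:310,::-1]
cv2.imwrite('pics/v7.png',np.hstack([cv2.resize(a,(400,400),interpolation=cv2.INTER_CUBIC),cv2.resize(b,(400,300))[:,:] if 0 else cv2.resize(b,(400,400))]))"
python3 go.py pick .4384 -.2825 30.2 -1 10 .17 .008 25
```

```text
clock: 38.22
tool_pos: [0.4867, 0.1239, 0.143]
orientation: [179.8, -80.1, 60.1]
force: [-0.3, 0.1, 0.4]
opening: 0.0568
gripper_force: 0.0
S0 head 0.139 349.8269917166416 122.92747207004608
S1 head 0.139 357.27180984347035 143.85794166604825
S0 head 0.149 350.18782760341895 120.39267835324857
S1 head 0.149 357.6855180615886 141.317526019911
turn [ 14.99  -4.84 -21.29] shift now [ -0.57   5.78 -12.06] shift after turn [  7.16 -10.95  -2.81] | pos [0.433 0.031 0.314] rpy [178.  -80.2  61.9] q [ -21.   12.  -27.  -88.  -77. -142.] t 39.5 open 0.0658 F [1.1 0.2 3.9]
per row turn [ 0.6   -0.194 -0.851]
rows 5 shift [-0.08  0.16 -0.5 ]
rows 5 shift [-0.15 -0.06 -0.51]
rows 5 shift [-0.13 -0.27 -0.44]
rows 5 shift [-0.01 -0.43 -0.32]
rows 5 shift [ 0.17 -0.47 -0.18]
sim (array([-17.52400837,   6.04183955, -22.58975364,  -9.03076247,
       -54.94058162, -37.4964474 ]), np.float64(32.92769916293738), np.float64(5.079519830023202))
```

View pics/v7.png

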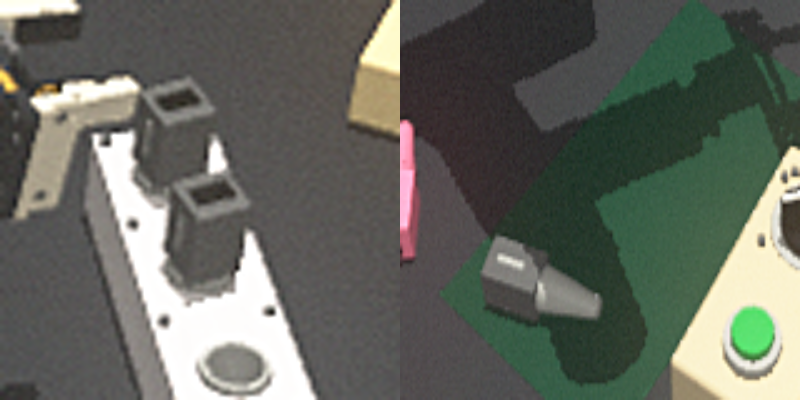

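Both heads, at (179,101) and (211,195) in the left panel, match the seated predictions. In the right panel post C, with its stripe at (510,262) and tip end at (597,303), looks shifted from where it was. I'll recompute its pose.

```bash
python3 -c "
from h import *; import pickle
s=pickle.load(open('scene7.pkl','rb'))
def px(u,v,z):
    d=s['R'].T@np.array([(u-s['cx'])/s['fx'],(v-s['cy'])/s['fy'],1]); C=-s['R'].T@s['t']
    return C+d*(z-C[2])/d[2]
f=lambda u,v,z:px(150+(u-400)/2.5,180+v/3.333,z)
for A,B in ((f(510,262,.042),f(599,306,.021)),(px(204.2,253.4,.042),px(240,266,.021))):
  d=B-A;print(A,B,np.hypot(*d[:2]),np.degrees(np.arctan2(d[1],d[0])))
"
python3 -m handwheel '[[0.5,-0.08,0.16,-0.5,0.6,-0.194,-0.851],[0.5,-0.08,0.16,-0.5,0.6,-0.194,-0.851],[0.5,-0.08,0.16,-0.5,0.6,-0.194,-0.851],[0.5,-0.08,0.16,-0.5,0.6,-0.194,-0.851],[0.5,-0.08,0.16,-0.5,0.6,-0.194,-0.851]]' >/dev/null
python3 -m handwheel '[[0.5,-0.15,-0.06,-0.51,0.6,-0.194,-0.851],[0.5,-0.15,-0.06,-0.51,0.6,-0.194,-0.851],[0.5,-0.15,-0.06,-0.51,0.6,-0.194,-0.851],[0.5,-0.15,-0.06,-0.51,0.6,-0.194,-0.851],[0.5,-0.15,-0.06,-0.51,0.6,-0.194,-0.851]]'
python3 -m handwheel '[[0.5,-0.13,-0.27,-0.44,0.6,-0.194,-0.851],[0.5,-0.13,-0.27,-0.44,0.6,-0.194,-0.851],[0.5,-0.13,-0.27,-0.44,0.6,-0.194,-0.851],[0.5,-0.13,-0.27,-0.44,0.6,-0.194,-0.851],[0.5,-0.13,-0.27,-0.44,0.6,-0.194,-0.851]]' >/dev/null
python3 go.py pick .4384 -.2825 30.2 -1 10 .17 .008 10
```

```text
[ 0.42339571 -0.30065658  0.042     ] [ 0.51569332 -0.26339031  0.021     ] 0.09953705333476036 21.98698240429322
[ 0.43276316 -0.27119951  0.042     ] [ 0.52506674 -0.23192466  0.021     ] 0.10031183712978656 23.04958273632851
clock: 40.78
tool_pos: [0.4218, -0.1, 0.3249]
orientation: [134.9, -38.8, 148.6]
force: [-0.3, -0.0, -0.8]
opening: 0.0655
gripper_force: 0.0
turn [ 6.   -1.99 -8.51] shift now [-0.63 -3.78 -3.91] shift after turn [ 2.87 -4.48 -1.27] | pos [ 0.417 -0.165  0.333] rpy [144.6 -17.8 166.3] q [-16.  12. -13. -35. -85. -84.] t 41.4 open 0.0658 F [-1.   0.   0.3]
per row turn [ 0.6   -0.199 -0.851]
rows 5 shift [-0.01 -0.43 -0.34]
rows 5 shift [ 0.17 -0.48 -0.2 ]
sim (array([-17.52400837,   6.04183955, -22.58975364,  -9.03076247,
       -54.94058162, -37.4964474 ]), np.float64(35.69024635898434), np.float64(5.115432578302496))
```

```bash
python3 go.py pick .429 -.312 29.2 -1 10 .14 .008 10
```

```text
turn [ 6.   -2.05 -8.35] shift now [-0.9  -5.45 -3.65] shift after turn [ 3.89 -5.35 -0.23] | pos [ 0.417 -0.165  0.333] rpy [144.6 -17.8 166.3] q [-16.  12. -13. -35. -85. -84.] t 41.4 open 0.0658 F [-1.   0.   0.3]
per row turn [ 0.6   -0.205 -0.835]
rows 5 shift [-0.   -0.59 -0.29]
rows 5 shift [ 0.24 -0.61 -0.11]
sim (array([-21.31571113,   8.93211763, -23.25364551,  -9.81549509,
       -51.82813711, -33.81230865]), np.float64(35.02635449155679), np.float64(5.5966515148105245))
```

```bash
python3 -m handwheel '[[0.5,0,-0.59,-0.29,0.6,-0.205,-0.835],[0.5,0,-0.59,-0.29,0.6,-0.205,-0.835],[0.5,0,-0.59,-0.29,0.6,-0.205,-0.835],[0.5,0,-0.59,-0.29,0.6,-0.205,-0.835],[0.5,0,-0.59,-0.29,0.6,-0.205,-0.835]]' >/dev/null
python3 -m handwheel '[[0.5,0.24,-0.61,-0.11,0.6,-0.205,-0.835],[0.5,0.24,-0.61,-0.11,0.6,-0.205,-0.835],[0.5,0.24,-0.61,-0.11,0.6,-0.205,-0.835],[0.5,0.24,-0.61,-0.11,0.6,-0.205,-0.835],[0.5,0.24,-0.61,-0.11,0.6,-0.205,-0.835]]' >/dev/null
python3 -m handwheel '[[0.5,0,0,0,0,0,0]]' >/dev/null
python3 go.py pick .429 -.312 29.2 -1 10 .12 .008
python3 -c "
from h import *
wcam('pics/w8.png')"
```

```text
turn [ 0.01 -0.   -0.03] shift now [ 0.14 -0.08  0.81] shift after turn [ 0.14 -0.08  0.81] | pos [ 0.397 -0.328  0.322] rpy [ 179.9   10.  -151. ] q [-21.   9. -23. -10. -52. -34.] t 42.8 open 0.0655 F [0.3 1.2 0. ]
```

View pics/w8.png

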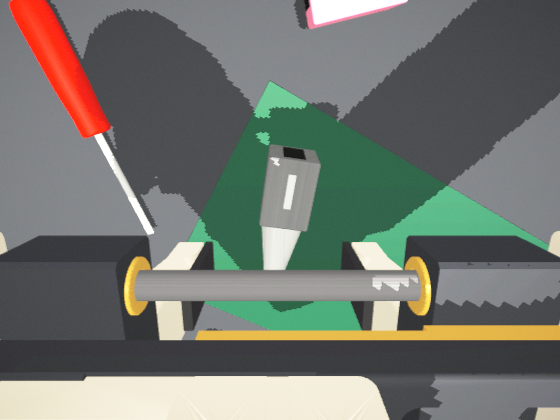

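Post C is turned about 10° off the fingers, with its stripe from (294,176) to (286,208). Its top-face corners are about (268,157), (320,164), (308,231) and (260,225). The screwdriver tip at (152,232) is near the left finger, so I'll check that clearance.

```bash
python3 -c "
from h import *
P=[wpx(u,v,.042) for u,v in((268,157),(320,164),(260,225),(308,231))]
a=(P[0]+P[1])/2;b=(P[2]+P[3])/2;d=b-a
print('len',np.linalg.norm(d),'w',np.linalg.norm(P[1]-P[0]),'mid',(a+b)/2,'az',np.degrees(np.arctan2(d[1],d[0])))
s1,s2=wpx(294,176,.042),wpx(286,208,.042);d=s2-s1;print('stripe',(s1+s2)/2,np.degrees(np.arctan2(d[1],d[0])))
c=(s1+s2)/2; az=np.arctan2(d[1],d[0])
for n,p in (('drv tip',wpx(152,232,.008)),('drv mid',wpx(105,138,.01)),('drv hi',wpx(20,5,.012))):
  v=p-c; print(n,p,'along',v[0]*np.cos(az)+v[1]*np.sin(az),'lat',-v[0]*np.sin(az)+v[1]*np.cos(az))"
```

```text
len 0.060298211001064576 w 0.041065356916510226 mid [ 0.42754176 -0.29929532  0.042     ] az 22.041844772393194
stripe [ 0.4244541  -0.30009931  0.042     ] 16.84371265938214
drv tip [ 0.53770805 -0.38918378  0.008     ] along 0.08258191612597914 lat -0.11807933078428134
drv mid [ 0.46825712 -0.4556272   0.01      ] along -0.0031422622366389513 lat -0.1615479976529321
drv hi [ 0.4021449  -0.53683549  0.012     ] along -0.08994927054972787 lat -0.2201155286171574
```

```bash
python3 go.py pick .4265 -.2995 21 -1 10 .1 .008
python3 -m handwheel '[[0.5,0,0,0,-0.1,0,0.67],[0.5,0,0,0,-0.1,0,0.67]]' >/dev/null
python3 go.py pick .4265 -.2995 21 -1 10 .1 .008
```

```text
turn [ 0.26 -0.01  1.3 ] shift now [0.11 0.59 1.63] shift after turn [0.2  0.61 1.61] | pos [ 0.397 -0.327  0.322] rpy [ 179.8    9.9 -151.1] q [-21.   9. -23. -10. -52. -34.] t 42.8 open 0.0658 F [ 0.7 -0.1  1. ]
turn [ 0.46 -0.05 -0.06] shift now [0.21 0.53 1.64] shift after turn [0.21 0.61 1.61] | pos [ 0.397 -0.327  0.322] rpy [ 177.2    9.7 -159.3] q [-22.   9. -23. -11. -54. -42.] t 43.1 open 0.0657 F [-0.6  0.6  0.1]
```

```bash
python3 -m handwheel '[[0.5,0.1,0.3,0.5,0.46,0,-0.05],[0.5,0.1,0.3,0.5,0,0,0],[0.5,0,0,0,0,0,0]]' >/dev/null
python3 go.py pick .4265 -.2995 21 -1 10 0 .008
python3 -c "
from h import *
s=wcam('pics/w9.png'); g=cv2.cvtColor(s['color'],cv2.COLOR_RGB2GRAY)
S=s['color'].astype(int); sat=S.max(2)-S.min(2)
for th in (170,190,210):
  n,l,st,c=cv2.connectedComponentsWithStats(((g[:240]>th)&(sat[:240]<40)).astype(np.uint8))
  print(th,[(st[i].tolist(),c[i].round(1).tolist()) for i in range(1,n) if 30<st[i][4]<6000 and 200<c[i][0]<360])
# body mask: grey, unsaturated, between green
m=((g>85)&(g<165)&(sat<25)).astype(np.uint8); m[238:]=0
n,l,st,c=cv2.connectedComponentsWithStats(m)
for i in range(1,n):
  if 800<st[i][4]<9000: 
    k,_=cv2.findContours((l==i).astype(np.uint8),cv2.RETR_EXTERNAL,cv2.CHAIN_APPROX_NONE); print(st[i],c[i].round(1),cv2.minAreaRect(k[0]))
"
```

```text
turn [ 0.01 -0.06  0.03] shift now [ 0.65 -0.03  4.53] shift after turn [ 0.68 -0.03  4.53] | pos [ 0.39  -0.313  0.296] rpy [ 179.9    9.6 -158.8] q [-19.   9. -28.  -9. -46. -44.] t 43.5 open 0.0656 F [0.1 0.6 0.1]
170 [([265, 0, 55, 20, 585], [285.7, 6.4]), ([271, 187, 10, 38, 348], [275.1, 205.3])]
190 [([265, 0, 55, 20, 585], [285.7, 6.4]), ([271, 187, 10, 38, 340], [275.0, 205.5])]
210 [([265, 0, 55, 20, 585], [285.7, 6.4]), ([272, 188, 8, 37, 295], [275.5, 205.9])]
[ 468   81   92  136 6191] [529.4 158.7] ((513.5, 148.5), (135.0, 91.0), 90.0)
[   0  113  114  125 7178] [ 39.1 195.8] ((56.5, 175.0), (113.0, 124.0), 0.0)
[ 247  156   58   82 3935] [275.3 198.1] ((275.5, 196.5), (81.0, 57.0), 90.0)
```

```bash
python3 -c "
from h import *
print(wpx(275.2,205.5,.042))"
python3 go.py pick .4265 -.2995 21 -1 10 0 .008
python3 -m handwheel '[[0.5,0.15,0,0.92,0,0,0],[0.5,0.15,0,0.92,0,0,0],[0.5,0.15,0,0.92,0,0,0],[0.5,0.12,0,0.92,0,0,0],[0.5,0.1,0,0.9,0,0,0]]'
python3 go.py pick .4265 -.2995 21 -1 10 0 .008
```

```text
[ 0.42405985 -0.30109584  0.042     ]
turn [ 0.   -0.05  0.03] shift now [0.67 0.01 4.56] shift after turn [0.69 0.   4.56] | pos [ 0.391 -0.313  0.297] rpy [-180.     9.7 -158.8] q [-19.   9. -28.  -9. -46. -44.] t 43.5 open 0.066 F [-0.6  0.5  0.6]
clock: 44.12
tool_pos: [0.3941, -0.3133, 0.181]
orientation: [-179.9, 9.8, -158.8]
force: [0.2, -0.7, -0.3]
opening: 0.0654
gripper_force: 0.0
turn [-0.02 -0.04  0.03] shift now [ 0.01  0.05 -0.03] shift after turn [ 0.01  0.05 -0.02] | pos [ 0.394 -0.313  0.181] rpy [-179.9    9.8 -158.8] q [-19.  19. -33. -12. -31. -40.] t 44.1 open 0.0654 F [ 0.2 -0.7 -0.3]
```

```bash
python3 -m handwheel '[[-1,0,0.03,0,0,0,0],[-1,0,0,0,0,0,0],[-1,0,0,0,0,0,0],[-1,0,0,0,0,0,0],[-1,0,0,0,0,0,0]]'
python3 -m handwheel '[[-1,-0.15,0,-0.9,0,0,0],[-1,-0.15,0,-0.9,0,0,0],[-1,-0.15,0,-0.9,0,0,0],[-1,-0.15,0,-0.9,0,0,0],[-1,-0.15,0,-0.9,0,0,0]]' >/dev/null
python3 -m handwheel '[[-1,-0.15,0,-1,0,0,0],[-1,-0.15,0,-1,0,0,0],[-1,-0.15,0,-1,0,0,0],[-1,0,0,0,0,0,0]]'
python3 go.py place .6368 .1914 60 -1 10 .13 .008 30
```

```text
clock: 44.75
tool_pos: [0.3935, -0.3124, 0.1824]
orientation: [-179.8, 9.8, -158.8]
force: [-0.3, 0.6, 7.5]
opening: 0.0418
gripper_force: 30.0
clock: 45.88
tool_pos: [0.3909, -0.3126, 0.3727]
orientation: [-179.7, 9.9, -158.8]
force: [-0.4, 0.9, -3.0]
opening: 0.0417
gripper_force: 30.0
turn [-14.22   6.19  20.23] shift now [-10.73  11.34   5.84] shift after turn [-1.11 -1.56 16.56] | pos [ 0.391 -0.313  0.373] rpy [-179.7    9.9 -158.8] q [-19.   4. -23.  -7. -56. -46.] t 45.9 open 0.0417 F [-0.4  0.9 -3. ]
per row turn [-0.474  0.206  0.674]
rows 5 shift [-0.31  0.4   0.22]
rows 5 shift [-0.19  0.43  0.3 ]
rows 5 shift [-0.08  0.39  0.39]
rows 5 shift [-0.    0.3   0.47]
rows 5 shift [0.03 0.17 0.53]
rows 5 shift [0.   0.03 0.55]
sim (array([ -14.7532506 ,   23.34213923,  -16.16439075,  -91.85524128,
        -71.92349463, -141.54011774]), np.float64(32.11988225560481), np.float64(4.277214018249481))
```

```bash
python3 -m handwheel '[[-1,-0.15,0,-0.8,0,0,0],[-1,-0.15,0,-0.8,0,0,0],[-1,0,0,0,0,0,0]]' >/dev/null
python3 -m handwheel '[[-1,-0.31,0.4,0.22,-0.474,0.206,0.674],[-1,-0.31,0.4,0.22,-0.474,0.206,0.674],[-1,-0.31,0.4,0.22,-0.474,0.206,0.674],[-1,-0.31,0.4,0.22,-0.474,0.206,0.674],[-1,-0.31,0.4,0.22,-0.474,0.206,0.674]]' >/dev/null
python3 -m handwheel '[[-1,-0.19,0.43,0.3,-0.474,0.206,0.674],[-1,-0.19,0.43,0.3,-0.474,0.206,0.674],[-1,-0.19,0.43,0.3,-0.474,0.206,0.674],[-1,-0.19,0.43,0.3,-0.474,0.206,0.674],[-1,-0.19,0.43,0.3,-0.474,0.206,0.674]]'
python3 go.py place .6368 .1914 60 -1 10 .16 .008 20
```

```text
clock: 47.5
tool_pos: [0.4473, -0.1898, 0.3759]
orientation: [151.2, -12.9, 165.5]
force: [-0.6, -0.2, -2.8]
opening: 0.0419
gripper_force: 30.0
turn [-9.48  4.1  13.42] shift now [-2.45  8.16  7.22] shift after turn [-0.98 -1.06 11.07] | pos [ 0.447 -0.19   0.376] rpy [151.2 -12.9 165.5] q [-15.  11.  -9. -29. -84. -87.] t 47.5 open 0.0419 F [-0.6 -0.2 -2.8]
per row turn [-0.474  0.205  0.671]
rows 5 shift [-0.08  0.38  0.4 ]
rows 5 shift [-0.01  0.29  0.48]
rows 5 shift [0.02 0.16 0.53]
rows 5 shift [-0.01  0.02  0.56]
sim (array([ -14.31819029,   20.19403497,  -15.25061811,  -90.7794838 ,
        -71.48464835, -145.80883396]), np.float64(27.85116603843349), np.float64(3.7420474085399604))
```

```bash
python3 -m handwheel '[[-1,-0.08,0.38,0.4,-0.474,0.205,0.671],[-1,-0.08,0.38,0.4,-0.474,0.205,0.671],[-1,-0.08,0.38,0.4,-0.474,0.205,0.671],[-1,-0.08,0.38,0.4,-0.474,0.205,0.671],[-1,-0.08,0.38,0.4,-0.474,0.205,0.671]]' >/dev/null
python3 -m handwheel '[[-1,-0.01,0.29,0.48,-0.474,0.205,0.671],[-1,-0.01,0.29,0.48,-0.474,0.205,0.671],[-1,-0.01,0.29,0.48,-0.474,0.205,0.671],[-1,-0.01,0.29,0.48,-0.474,0.205,0.671],[-1,-0.01,0.29,0.48,-0.474,0.205,0.671]]'
python3 -m handwheel '[[-1,0.02,0.16,0.53,-0.474,0.205,0.671],[-1,0.02,0.16,0.53,-0.474,0.205,0.671],[-1,0.02,0.16,0.53,-0.474,0.205,0.671],[-1,0.02,0.16,0.53,-0.474,0.205,0.671],[-1,0.02,0.16,0.53,-0.474,0.205,0.671]]' >/dev/null
python3 -m handwheel '[[-1,-0.01,0.02,0.56,-0.474,0.205,0.671],[-1,-0.01,0.02,0.56,-0.474,0.205,0.671],[-1,-0.01,0.02,0.56,-0.474,0.205,0.671],[-1,-0.01,0.02,0.56,-0.474,0.205,0.671],[-1,-0.01,0.02,0.56,-0.474,0.205,0.671]]'
python3 -m handwheel '[[-1,0,0,0,0,0,0]]' >/dev/null
python3 go.py place .6368 .1914 60 -1 10 .04 .008
```

```text
clock: 48.75
tool_pos: [0.502, -0.0674, 0.3383]
orientation: [136.7, -47.0, 136.8]
force: [0.2, -0.4, -3.4]
opening: 0.0419
gripper_force: 30.0
clock: 50.0
tool_pos: [0.5562, 0.0548, 0.3017]
orientation: [-179.5, -79.8, 59.5]
force: [-1.3, -0.1, -3.0]
opening: 0.0422
gripper_force: 30.0
turn [-0.01  0.03  0.  ] shift now [-4.64  0.07  0.92] shift after turn [-4.64  0.07  0.9 ] | pos [0.556 0.055 0.302] rpy [-180.   -79.8   60.1] q [ -14.   20.  -16.  -91.  -72. -146.] t 50.1 open 0.042 F [-1.1 -0.2 -4. ]
```

```bash
python3 -m handwheel '[[-1,-0.9,0.03,0.18,0,0,0],[-1,-0.9,0.03,0.18,0,0,0],[-1,-0.9,0,0.18,0,0,0],[-1,-0.9,0,0.18,0,0,0],[-1,-0.8,0,0.14,0,0,0]]'
python3 go.py place .6368 .1914 60 -1 10 .02 .008
python3 -m handwheel '[[-1,-0.4,0,0.07,0,0,0],[-1,-0.4,0,0.07,0,0,0],[-1,-0.3,0,0.05,0,0,0],[-1,0,0,0,0,0,0]]'
python3 go.py place .6368 .1914 60 -1 10 0 .008
```

```text
clock: 50.75
tool_pos: [0.559, 0.055, 0.1903]
orientation: [178.7, -79.8, 61.4]
force: [-0.1, 0.4, -2.7]
opening: 0.0419
gripper_force: 30.0
turn [-0.02  0.03  0.04] shift now [-1.05 -0.03  0.21] shift after turn [-1.05 -0.03  0.2 ] | pos [0.559 0.055 0.19 ] rpy [178.7 -79.8  61.4] q [ -16.   33.  -17.  -94.  -73. -130.] t 50.8 open 0.0419 F [-0.1  0.4 -2.7]
clock: 51.25
tool_pos: [0.5595, 0.0553, 0.164]
orientation: [178.7, -80.0, 61.4]
force: [-0.3, 0.9, -2.9]
opening: 0.0416
gripper_force: 30.0
turn [-0.02  0.    0.04] shift now [-0.8  -0.05  0.14] shift after turn [-0.8  -0.04  0.14] | pos [0.56  0.055 0.164] rpy [178.7 -80.   61.4] q [ -16.   36.  -18.  -95.  -74. -127.] t 51.2 open 0.0416 F [-0.3  0.9 -2.9]
```

```bash
python3 -m handwheel '[[-1,-0.3,-0.04,0.05,0,0,0.04],[-1,-0.2,0,0.04,0,0,0],[-1,0,0,0,0,0,0]]'
python3 -m handwheel '[[-1,-0.15,0,0.03,0,0,0],[-1,0,0,0,0,0,0]]'
python3 -m handwheel '[[-1,-0.1,0,0.02,0,0,0],[-1,0,0,0,0,0,0]]'
python3 go.py place .6368 .1914 60 -1 10 0 .008
```

```text
clock: 51.62
tool_pos: [0.5586, 0.0559, 0.1512]
orientation: [-179.8, -80.0, 59.9]
force: [0.5, 0.3, -4.8]
opening: 0.0419
gripper_force: 30.0
clock: 51.88
tool_pos: [0.5589, 0.056, 0.1476]
orientation: [180.0, -80.0, 60.1]
force: [0.3, -0.6, -3.4]
opening: 0.0418
gripper_force: 30.0
clock: 52.12
tool_pos: [0.5591, 0.0561, 0.1453]
orientation: [179.9, -80.0, 60.2]
force: [1.8, 2.2, -3.3]
opening: 0.0417
gripper_force: 30.0
turn [-0.01 -0.    0.01] shift now [-0.07 -0.01 -0.01] shift after turn [-0.07 -0.01 -0.01] | pos [0.559 0.056 0.145] rpy [179.9 -80.   60.2] q [ -16.   38.  -18.  -96.  -74. -124.] t 52.1 open 0.0417 F [ 1.8  2.2 -3.3]
```

```bash
python3 -m handwheel '[[-1,-0.12,0,0.02,0,0,0],[-1,0,0,0,0,0,0]]'
python3 -m handwheel '[[-1,-0.1,0,0.02,0,0,0],[-1,0,0,0,0,0,0]]'
```

```text
clock: 52.38
tool_pos: [0.5591, 0.056, 0.1439]
orientation: [179.4, -80.3, 60.8]
force: [-1.1, -2.1, 8.9]
opening: 0.0417
gripper_force: 30.0
clock: 52.62
tool_pos: [0.5592, 0.056, 0.143]
orientation: [178.9, -80.5, 61.2]
force: [-6.0, -5.8, 18.7]
opening: 0.0423
gripper_force: 30.0
```

```bash
python3 -m handwheel '[[0.3,0,0,0,0,0,0],[0.3,0,0,0,0,0,0],[0.3,0,0,0,0,0,0],[0.3,0,0,0,0,0,0]]'
python3 -m handwheel '[[0.5,0,0,-1,0,0,0],[0.5,0,0,-1,0,0,0],[0.5,0.2,0,-0.8,0,0,0],[0.5,1,0,-0.2,0,0,0],[0.5,1,0,-0.2,0,0,0]]' >/dev/null
python3 -m handwheel '[[0.5,1,0,-0.2,0,0,0],[0.5,1,0,-0.2,0,0,0],[0.5,1,0,-0.2,0,0,0],[0.5,1,0,-0.2,0,0,0],[0.5,1,0,-0.2,0,0,0]]'
python3 -c "
from h import *; import pickle
s=save('scene','pics/s9.png'); pickle.dump(s,open('scene9.pkl','wb'))
def pj(p):
    c=s['R']@np.array(p)+s['t']; return np.array([s['fx']*c[0]/c[2]+s['cx'],s['fy']*c[1]/c[2]+s['cy']])
# head's dark hole centroid by code near each predicted seated head centre
g=cv2.cvtColor(s['color'],cv2.COLOR_RGB2GRAY)
for n,p in (('S0',(.4958,.334,.139)),('S1',(.5672,.2644,.139)),('S2',(.639,.1952,.139))):
    q=pj(p); x,y=int(q[0]-9),int(q[1]-7); w=g[y:y+14,x:x+18].astype(float); m=w<np.percentile(w,18); ys,xs=np.nonzero(m)
    print(n,'pred',q.round(1),'z+10mm',pj((*p[:2],.149)).round(1),'dark centroid',(xs.mean()+x).round(1),(ys.mean()+y).round(1))
"
python3 plan.py .6705 -.0895 .35 180 0 52.2
```

```text
clock: 53.12
tool_pos: [0.5588, 0.0561, 0.1394]
orientation: [-179.9, -80.0, 60.0]
force: [0.4, -0.4, 0.2]
opening: 0.0569
gripper_force: 0.0
clock: 54.38
tool_pos: [0.5225, -0.0065, 0.3365]
orientation: [179.8, -80.0, 60.3]
force: [0.1, -0.4, 0.1]
opening: 0.0658
gripper_force: 0.0
S0 pred [349.8 122.9] z+10mm [350.2 120.4] dark centroid 346.5 119.7
S1 pred [357.3 143.9] z+10mm [357.7 141.3] dark centroid 356.2 143.8
S2 pred [365.6 166.7] z+10mm [366.1 164.1] dark centroid 364.3 166.3
shift [0.37 6.77 0.  ] turn [ -0.88 -13.33   1.13] | pos [ 0.523  -0.0066  0.34  ] rpy [178.2 -80.1  61.9] q [ -21.    15.7  -15.5  -86.   -77.3 -149.7] t 54.4 open 0.0658
```

```bash
python3 go.py pick .6705 -.0895 52.2 -1 0 .19 0 25
```

```text
turn [ 18.62  -1.22 -22.15] shift now [ 1.31  6.77 -0.16] shift after turn [-1.   -6.69 -1.36] | pos [ 0.523 -0.007  0.34 ] rpy [178.2 -80.1  61.9] q [ -21.   16.  -16.  -86.  -77. -150.] t 54.4 open 0.0658 F [0.5 0.2 2.7]
per row turn [ 0.745 -0.049 -0.886]
rows 5 shift [ 0.    0.27 -0.05]
rows 5 shift [-0.12  0.21 -0.14]
rows 5 shift [-0.18  0.07 -0.19]
rows 5 shift [-0.18 -0.1  -0.18]
rows 5 shift [-0.11 -0.23 -0.11]
sim (array([ 8.86857794e+00,  2.17567376e+01, -1.57417694e+00,  1.42826776e-14,
       -6.66690855e+01, -4.66685779e+01]), np.float64(27.461771629886783), np.float64(4.7440213333740076))
```

```bash
python3 -m handwheel '[[0.5,0,0.27,-0.05,0.745,-0.049,-0.886],[0.5,0,0.27,-0.05,0.745,-0.049,-0.886],[0.5,0,0.27,-0.05,0.745,-0.049,-0.886],[0.5,0,0.27,-0.05,0.745,-0.049,-0.886],[0.5,0,0.27,-0.05,0.745,-0.049,-0.886]]' >/dev/null
python3 -m handwheel '[[0.5,-0.12,0.21,-0.14,0.745,-0.049,-0.886],[0.5,-0.12,0.21,-0.14,0.745,-0.049,-0.886],[0.5,-0.12,0.21,-0.14,0.745,-0.049,-0.886],[0.5,-0.12,0.21,-0.14,0.745,-0.049,-0.886],[0.5,-0.12,0.21,-0.14,0.745,-0.049,-0.886]]'
python3 -m handwheel '[[0.5,-0.18,0.07,-0.19,0.745,-0.049,-0.886],[0.5,-0.18,0.07,-0.19,0.745,-0.049,-0.886],[0.5,-0.18,0.07,-0.19,0.745,-0.049,-0.886],[0.5,-0.18,0.07,-0.19,0.745,-0.049,-0.886],[0.5,-0.18,0.07,-0.19,0.745,-0.049,-0.886]]' >/dev/null
python3 -m handwheel '[[0.5,-0.18,-0.1,-0.18,0.745,-0.049,-0.886],[0.5,-0.18,-0.1,-0.18,0.745,-0.049,-0.886],[0.5,-0.18,-0.1,-0.18,0.745,-0.049,-0.886],[0.5,-0.18,-0.1,-0.18,0.745,-0.049,-0.886],[0.5,-0.18,-0.1,-0.18,0.745,-0.049,-0.886]]' >/dev/null
python3 -m handwheel '[[0.5,-0.11,-0.23,-0.11,0.745,-0.049,-0.886],[0.5,-0.11,-0.23,-0.11,0.745,-0.049,-0.886],[0.5,-0.11,-0.23,-0.11,0.745,-0.049,-0.886],[0.5,-0.11,-0.23,-0.11,0.745,-0.049,-0.886],[0.5,-0.11,-0.23,-0.11,0.745,-0.049,-0.886]]'
python3 plan.py .6705 -.0895 .267 180 0 -127.8
```

```text
clock: 55.68
tool_pos: [0.5816, -0.0392, 0.3477]
orientation: [129.7, -41.0, 163.1]
force: [0.4, 0.6, 0.2]
opening: 0.0654
gripper_force: 0.0
clock: 57.55
tool_pos: [0.6683, -0.0875, 0.3667]
orientation: [179.9, -0.1, -127.6]
force: [-0.6, 0.3, -0.8]
opening: 0.0657
gripper_force: 0.0
shift [ 0.   -0.13  3.99] turn [ 0.02 -0.02  0.03] | pos [ 0.6683 -0.0875  0.3667] rpy [ 1.799e+02 -1.000e-01 -1.276e+02] q [  9.1  21.9  -2.4  -0.  -66.  -46.7] t 57.5 open 0.0657
```

```bash
python3 -m handwheel '[[0.5,0,-0.13,0.8,0.02,-0.02,0.03],[0.5,0,0,0.8,0,0,0],[0.5,0,0,0.8,0,0,0],[0.5,0,0,0.8,0,0,0],[0.5,0,0,0.77,0,0,0]]'
python3 -m handwheel '[[-1,0,0,0,0,0,0],[-1,0,0,0,0,0,0],[-1,0,0,0,0,0,0],[-1,0,0,0,0,0,0],[-1,0,0,0,0,0,0]]'
python3 -m handwheel '[[-1,0,0,0,0,0,0],[-1,0,0,0,0,0,0]]'
python3 -m handwheel '[[-1,0,0,0,0,0,0.9],[-1,0,0,0,0,0,0.9],[-1,0,0,0,0,0,0.9],[-1,0,0,0,0,0,0.9],[-1,0,0,0,0,0,0.9]]'
python3 -m handwheel '[[-1,0,0,0,0,0,0.9],[-1,0,0,0,0,0,0.9],[-1,0,0,0,0,0,0.9],[-1,0,0,0,0,0,0.9],[-1,0,0,0,0,0,0.9]]'
python3 -m handwheel '[[-1,0,0,0,0,0,0.9],[-1,0,0,0,0,0,0.9],[-1,0,0,0,0,0,0.9],[-1,0,0,0,0,0,0.9],[-1,0,0,0,0,0,0]]'
python3 plan.py .6705 -.0895 .267 180 0 152.8
```

```text
clock: 58.18
tool_pos: [0.6703, -0.0894, 0.2668]
orientation: [179.8, -0.0, -128.0]
force: [-0.8, -0.4, -0.3]
opening: 0.0658
gripper_force: 0.0
clock: 58.8
tool_pos: [0.6707, -0.0892, 0.2678]
orientation: [179.9, 0.0, -128.0]
force: [-1.3, 0.1, -0.5]
opening: 0.0215
gripper_force: 0.0
clock: 59.05
tool_pos: [0.6704, -0.089, 0.2676]
orientation: [179.8, -0.0, -128.0]
force: [-3.3, 4.1, 3.6]
opening: 0.0156
gripper_force: 30.0
clock: 59.68
tool_pos: [0.6706, -0.0892, 0.2676]
orientation: [179.9, -0.1, -155.1]
force: [-1.8, 1.4, 3.4]
opening: 0.0159
gripper_force: 30.0
clock: 60.3
tool_pos: [0.6707, -0.0895, 0.2676]
orientation: [180.0, -0.1, 177.9]
force: [-2.2, -0.4, 3.1]
opening: 0.0155
gripper_force: 30.0
clock: 60.92
tool_pos: [0.6707, -0.0898, 0.2676]
orientation: [-180.0, -0.1, 156.5]
force: [-2.4, -3.5, 3.0]
opening: 0.0159
gripper_force: 30.0
shift [0.01 0.01 0.03] turn [-0.   -0.02  0.61] | pos [ 0.6707 -0.0898  0.2676] rpy [-1.800e+02 -1.000e-01  1.565e+02] q [ 8.800e+00  2.680e+01 -8.500e+00 -1.000e-01 -5.480e+01 -1.223e+02] t 60.9 open 0.0159
```

Finish the turn, release, rise, and spend the last picture checking the clamp position together with the posts.

```bash
python3 -m handwheel '[[-1,0,0,0,0,0,0.61],[-1,0,0,0,0,0,0],[0.5,0,0,0,0,0,0],[0.5,0,0,0,0,0,0],[0.5,0,0,0,0,0,0]]'
python3 -m handwheel '[[0.5,0,0,0,0,0,0],[0.5,0,0,-1,0,0,0],[0.5,0,0,-1,0,0,0],[0.5,0,0,-1,0,0,0],[0.5,0,0,-1,0,0,0]]'
python3 -m handwheel '[[0.5,-1,0,0,0,0,0],[0.5,-1,0,0,0,0,0],[0.5,-1,0,0,0,0,0],[0.5,0,0,0,0,0,0]]'
python3 plan.py .685 -.2205 .30 180 0 152.8
python3 -c "
from h import *; import pickle
w=wcam('pics/w10.png')['color'][:,:,::-1]; pickle.dump
s=save('scene','pics/s10.png'); t=save('top','pics/t10.png'); 
for n,x in(('scene10',s),('top10',t)): pickle.dump(x,open(n+'.pkl','wb'))
a=s['color'][100:290,250:400,::-1]; b=t['color'][110:200,260:390,::-1]
R=lambda i,w,h:cv2.resize(i,(w,h),interpolation=cv2.INTER_CUBIC)
cv2.imwrite('pics/v10.png',np.hstack([np.vstack([R(w,400,300),R(b,400,277),np.zeros((23,400,3),np.uint8)]),R(a,400,600) ]))"
```

```text
clock: 61.55
tool_pos: [0.6708, -0.0889, 0.2671]
orientation: [180.0, -0.1, 152.8]
force: [1.3, -0.0, -0.5]
opening: 0.04
gripper_force: 0.0
clock: 62.18
tool_pos: [0.6709, -0.0893, 0.3682]
orientation: [180.0, -0.1, 152.8]
force: [0.4, -0.3, -0.7]
opening: 0.0655
gripper_force: 0.0
clock: 62.68
tool_pos: [0.7385, -0.1243, 0.366]
orientation: [-180.0, -0.2, 152.7]
force: [-0.7, -0.0, -0.5]
opening: 0.0657
gripper_force: 0.0
shift [ 0.13 -4.4   2.64] turn [-0.   -0.03 -0.01] | pos [ 0.7385 -0.1243  0.366 ] rpy [-180.    -0.2  152.7] q [ 5.300e+00  2.880e+01  8.600e+00 -1.000e-01 -7.000e+01 -1.225e+02] t 62.7 open 0.0657
```

View pics/v10.png

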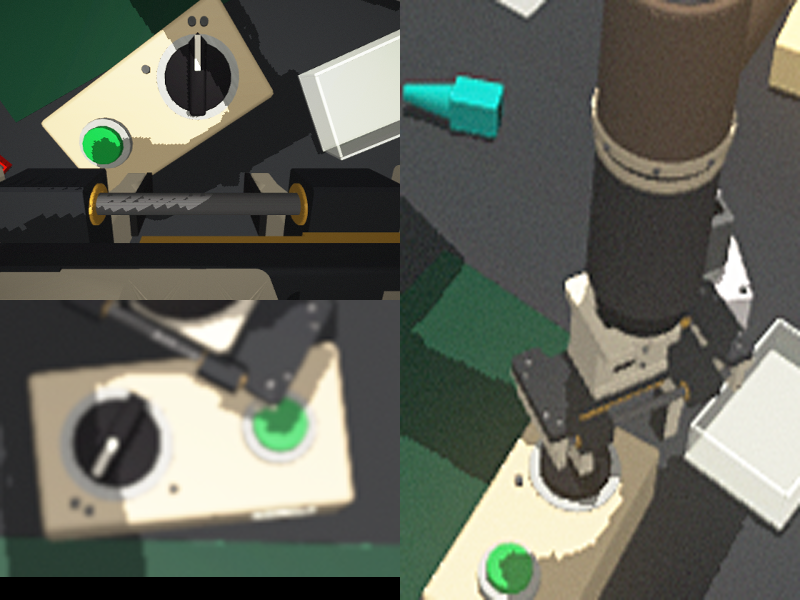

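The wrist panel shows the pointer line at x=197 aimed between the two pips at (192,20) and (204,20), so the clamp is set. The green button is at (104,145) in that panel, which is (146,203) at full size. Next is the press.

```bash
python3 -c "
from h import *
print(wpx(146,203,.083))"
python3 -m handwheel '[[-1,0.03,-0.9,0,0,0,0],[-1,0.03,-0.9,0,0,0,0],[-1,0.03,-0.9,0,0,0,0],[-1,0.03,-0.9,0,0,0,0],[-1,0,-0.8,0,0,0,0]]'
python3 -m handwheel '[[-1,0,0,0.8,0,0,0],[-1,0,0,0.8,0,0,0],[-1,0,0,0.8,0,0,0],[-1,0,0,0,0,0,0]]'
python3 plan.py .685 -.2205 .27 180 0 152.8
```

```text
[ 0.68588316 -0.21873914  0.083     ]
clock: 63.45
tool_pos: [0.6837, -0.2218, 0.3674]
orientation: [180.0, -0.1, 152.7]
force: [1.0, 0.0, 0.1]
opening: 0.0212
gripper_force: 0.0
clock: 63.95
tool_pos: [0.6837, -0.2206, 0.3053]
orientation: [-179.9, -0.3, 152.7]
force: [-0.2, 0.4, 0.5]
opening: 0.0006
gripper_force: 0.0
shift [-0.05  0.03  1.41] turn [-0.01 -0.06 -0.01] | pos [ 0.6837 -0.2206  0.3053] rpy [-179.9   -0.3  152.7] q [-2.400e+00  2.850e+01 -2.000e-01 -1.000e-01 -6.170e+01 -1.148e+02] t 64.0 open 0.0006
```

```bash
python3 -m handwheel '[[-1,-0.05,0.03,0.5,0,0,0],[-1,0,0,0.5,0,0,0],[-1,0,0,0.25,0,0,0],[-1,0,0,0,0,0,0]]'
python3 -m handwheel '[[-1,0,0,0.12,0,0,0],[-1,0,0,0,0,0,0]]'
python3 -m handwheel '[[-1,0,0,0.12,0,0,0],[-1,0,0,0,0,0,0]]'
python3 -m handwheel '[[-1,0,0,0.12,0,0,0],[-1,0,0,0,0,0,0]]'
```

```text
clock: 64.45
tool_pos: [0.6858, -0.2198, 0.2752]
orientation: [-180.0, -0.2, 152.8]
force: [-1.3, -0.7, 0.9]
opening: 0.0005
gripper_force: 0.0
clock: 64.7
tool_pos: [0.6859, -0.2199, 0.273]
orientation: [180.0, -0.1, 152.8]
force: [0.4, 0.3, -0.1]
opening: 0.0003
gripper_force: 0.0
clock: 64.95
tool_pos: [0.6861, -0.2199, 0.2702]
orientation: [180.0, -0.1, 152.8]
force: [-0.4, 1.0, 2.4]
opening: 0.0004
gripper_force: 0.9
clock: 65.2
tool_pos: [0.6861, -0.2199, 0.2672]
orientation: [180.0, -0.1, 152.8]
force: [-0.2, 0.8, 3.7]
opening: 0.0001
gripper_force: 1.9
```

```bash
python3 -m handwheel '[[-1,0,0,0.12,0,0,0],[-1,0,0,0,0,0,0]]'
python3 -m handwheel '[[-1,0,0,0.08,0,0,0],[-1,0,0,0,0,0,0]]'
```

```text
clock: 65.45
tool_pos: [0.6861, -0.2199, 0.2645]
orientation: [180.0, -0.1, 152.8]
force: [0.3, 0.8, 7.1]
opening: 0.0004
gripper_force: 2.9
clock: 65.7
tool_pos: [0.686, -0.2198, 0.2643]
orientation: [180.0, -0.0, 152.8]
force: [-5.0, 3.7, 14.9]
opening: 0.0002
gripper_force: 7.8
```

```bash
python3 -m handwheel '[[-1,0,0,0.06,0,0,0],[-1,0,0,0,0,0,0],[-1,0,0,0,0,0,0]]'
python3 -m handwheel '[[-1,0,0,-0.8,0,0,0],[-1,0,0,-0.8,0,0,0],[-1,0,0,-1,0,0,0],[-1,0,0,-1,0,0,0],[-1,0,0,-1,0,0,0]]'
python3 -m handwheel '[[-1,-1,0,0,0,0,0],[-1,0,-0,0,0,0,0]]'
python3 -c "
from h import *; import pickle
s=save('scene','pics/s11.png'); o=pickle.load(open('scene9.pkl','rb'))
d=cv2.absdiff(s['color'],o['color']).max(2); print('pallet diff',(d[105:215,335:395]>50).sum(), [ (d[y-8:y+9,x-8:x+9]>50).sum() for x,y in((350,123),(357,144),(366,167))])"
```

```text
clock: 66.08
tool_pos: [0.6859, -0.2198, 0.2641]
orientation: [180.0, 0.0, 152.8]
force: [-8.3, 4.1, 23.9]
opening: 0.0001
gripper_force: 11.3
clock: 66.7
tool_pos: [0.6859, -0.22, 0.3757]
orientation: [-180.0, -0.2, 152.8]
force: [-0.2, -0.3, -0.6]
opening: 0.0003
gripper_force: 0.0
clock: 66.95
tool_pos: [0.7089, -0.2319, 0.3745]
orientation: [180.0, -0.2, 152.7]
force: [-1.5, -0.8, -0.5]
opening: 0.0002
gripper_force: 0.0
pallet diff 607 [np.int64(68), np.int64(51), np.int64(0)]
```

```bash
python3 -c "
from h import *; import pickle
s=cv2.imread('pics/s11.png'); L={k:pickle.load(open(k+'.pkl','rb'))['color'][:,:,::-1] for k in('scene5','scene7','scene9')}
for x,y in((350,123),(357,144),(366,167)):
  print((x,y),{k:((cv2.absdiff(s,v).max(2)[y-8:y+9,x-8:x+9])>50).sum() for k,v in L.items()})
t=pickle.load(open('top10.pkl','rb')); n=save('top','pics/t11.png')
def pj(s,p):
    c=s['R']@np.array(p)+s['t']; return np.array([s['fx']*c[0]/c[2]+s['cx'],s['fy']*c[1]/c[2]+s['cy']])
g=cv2.cvtColor(n['color'],cv2.COLOR_RGB2GRAY)
for p in ((.4958,.334,.139),(.5672,.2644,.139),(.639,.1952,.139)):
  q=pj(n,p); x,y=int(q[0]-7),int(q[1]-7); w=g[y:y+15,x:x+15].astype(float); ys,xs=np.nonzero(w<np.percentile(w,22)); print('head pred',q.round(1),'hole',(xs.mean()+x).round(1),(ys.mean()+y).round(1))
"
```

```text
(350, 123) {'scene5': np.int64(56), 'scene7': np.int64(52), 'scene9': np.int64(68)}
(357, 144) {'scene5': np.int64(186), 'scene7': np.int64(0), 'scene9': np.int64(51)}
(366, 167) {'scene5': np.int64(215), 'scene7': np.int64(195), 'scene9': np.int64(0)}
head pred [114.5 222.5] hole 113.7 222.1
head pred [145.4 192.5] hole 144.7 191.9
head pred [176.  162.5] hole 175.6 162.0
```

All three heads match their seated positions in the top view, so I'm handing in.

```bash
python3 -c "
from plant import *
print(close_job())"
```

```text
the job is handed in; nothing more can be done
None
```

The job is handed in: I set the selector to release, seated the three posts upright, turned the selector to clamp, and then pressed the green button fully down. All of it was done by about 67 s, and the tray, screwdriver and switch module were not touched.

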